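Unlock the childproof medicine box

ROBOT

A 6-joint arm with a two-finger parallel gripper is mounted at the origin on the work surface. World frame = base frame: x ahead of the robot, y to its left, z up, the work surface at z = 0. Lengths are in m, angles in rad, forces in N, time in s.
With the tool pointing down it reaches from about 0.275 to 0.75 m from the base axis. Payload 10.2 kg.
Tool frame: the origin (TCP) lies at the very end of the fingers, on their centre line; the grasp point (between the pads) lies 19 mm behind it; z points along the fingers, x is the direction in which the jaws open and shut, and the axes are right-handed (so a half turn about z gives the same grasp; the last joint's range is limited). The gripper opens to 88 mm and grips with 3 to 60 N. Pads are 18 mm wide; open, the fingers measure 123 mm over their backs; the gripper's body (75 mm by 187 mm) begins 45 mm behind the grasp point.
Start: joints at [0.892, 0.313, 1.498, -0, 1.331, -0.223], TCP at [0.231, 0.471, 0.209] pointing down, gripper open.
Joint ranges: [-2.94, 2.94], [-0.97, 2.17], [0.19, 2.56], [-1.23, 4.37], [0.02, 3.11], [-2.88, 2.88]. Speed limits (rad/s): [2.39, 2.39, 3.01, 3.14, 3.14, 3.14].

INTERFACE

Orientations are given as a unit quaternion [w, x, y, z].
In Python, from rig import env, viewer, sign_off gives the robot as it stands.
- The arm moves only by the shell command python3 -m handwheel 'ROWS' [OPENING] [FORCE]. ROWS is JSON, a list of rows, each an object with "dp": the shift along the tool's x, y, z in m, a list of three; "roll": the turn about the tool's z in degrees. A call has exactly 8 rows; each row is the pose to reach, as a shift and turn from the pose commanded when the call began, along the tool's axes at that moment; what a row does not reach only later rows make up. A row lasts 1/8 s, in which the tool goes at most 62.5 mm and 10.7 degrees, less where a joint would pass 70% of its speed; a pose out of reach is approached as far as the arm can. A call with a gripper value outside its range is refused whole. OPENING is the gripper's target within -1 to 1 (shut at 1, half-way at 0, fully open at -1), set as the call begins (- or left out, the last holds). The fingers move at their own pace and stop on an object; FORCE is the grip in N (left out, the last holds). Time passes only in rows, so rows that repeat a pose let the fingers close, or fill a call up. It gives the time, the measured TCP pose, the force and the opening at its end, in the units of the state.
- env.observe(): the state, without advancing time (a new reading comes with each control period).
- viewer.read_camera(name): name is "scene" or "side" or "wrist"; returns a dict with "image" (480x640x3 uint8, blue, green, red), "range_z" (480x640 float32, m along the optical axis (not along the pixel's ray), 0 where there is no reading), "K" (3x3 intrinsics, pixels), "R" (3x3) and "t" (3): a world point X has camera coordinates R X + t. Camera axes: x right, y down, z forward; pixel columns grow to the right and rows downward; lengths in m; the calibration is good to about 2 mm. A picture is of the moment at which its call begins.
- sign_off(): hands the job in, once; it reports no verdict.
The state is a dict: "time": time; "joint_pos": joint angles; "joint_velocities": joint speeds; "effort": joint torques, N m; "eef_pos": TCP position; "orientation": TCP orientation; "contact_force": force on the tool from outside, world axes, zero at the start; "wrist_torque": the same for the moment, N m; "finger_gap": finger opening in m.
Only numpy, scipy, OpenCV 4.12 (cv2) and the standard library are available. Lean on these libraries where they do the work, as an engineer would, in place of code of your own. Each camera call takes 0.05 s, during which the arm holds its last target.

TASK

Take the jar off the ledge of the lockable medicine box and stand it gently upright on the shelf. Then take the big key out of the egg cup, push it fully home into the sloping lock and turn it clockwise until the hidden bolt lets go and the sprung lid pops up; leave the key in the lock and let go of it. Do not knock over the egg cup or disturb the teething ring and the scoop.

Things in the scene. Friction and masses are not known exactly. Their poses are not given: they have to be found in the camera images.
- box: White plastic lockable medicine box, fixed. Origin on the shelf straight below the keyhole; x points to the box's back, z up. It covers x -120 to +180, y -100 to +100 mm. From the front: flat ledge (x -120 to -34 mm, 46 mm high), a face sloping up at 35 degrees (x -34 to +40 mm) with the lock in its middle, a flat top 100 mm high with the lid in it.
- lock: The lock, part of the box. Origin at the keyhole's centre on the outer surface of the keyhole plate, 75 mm above the shelf. z is the keyhole's axis, pointing outwards, leaning 35 degrees from vertical towards the box's front; x points up the slope, y to the side. Seen from outside, clockwise is from +x towards -y.
- lid (a joint): The lid of the box (grey, 90 x 170 mm, in the flat top, hinged at its back edge), rad: 0 to 0.02 shut and held by the bolt, springs up to 0.25 when the bolt lets go.
- lid_edge (a point): Middle of the lid's front edge, on its upper side.
- jar_center (a point): Closed glass baby jar with an orange lid, 58 mm diameter, 84 mm high, about 0.2 kg, standing on the ledge of the box in the way of the key. The point is its centre, 42 mm above its underside; z is the jar's axis.
- key_center (a point): Aluminium key, 95 mm long, 0.09 kg, standing tip down in the egg cup. Point: centre of its flat grip, 50 mm (key x) by 14 mm (key y) by 42 mm (key z, away from the tip). Below it a disc, 52 mm wide, 5 mm thick, its underside 38 mm below the point; it rests on the cup's rim, and on the keyhole plate when fully home. The key is the same after half a turn about z.
- cup: White ceramic egg cup, 53 mm diameter, 64 mm high, loose; origin at the centre of its underside. The key hangs 36 mm deep in it.
- teether: Rubbery grey-black teething ring, 74 mm outer diameter, 14 mm high, lying flat, loose; origin at the centre of its underside. To be left alone.
- scoop: Aluminium scoop, loose: a round bowl of 50 mm diameter and 28 mm height with its centre at the origin (underside), and a flat handle along its x axis to 107 mm from the origin. To be left alone. (A fixed three-tier rack of jars, 250 mm high, stands further to the right, out of the way, beyond y = -0.36 m.)
- keyhole (a point): Same point as the lock's origin. The aluminium plate (64 mm square, 10 mm thick, 4 mm proud of the slope) has a 46 x 11 mm through slot, edges slightly bevelled, centred here. The slot's long side runs roughly along the lock's x, but the plate was fitted askew: twisted about z by an unreported angle up to 0.3 rad either way, and does not give. Feel (or look) for it. A cavity lies behind.
- bolt (a point): Hidden bolt's pivot, on the lock's axis 42 mm behind the plate's surface. With the key fully home, the bit turned clockwise meets the bolt at about 0.45 rad clockwise of the lock's x, drags it (friction under 0.2 N m), frees the lid at about 0.9 rad and meets a hard stop at about 1.2 rad; the bolt stays where it is left. A key not pushed home misses the bolt or will not turn.
- key_tip (a point): End of the key's bit, on its axis 74 mm below the grip's centre (36 mm below the disc's underside). The bit is a flat blade 38 mm wide (key x), 8 mm thick (key y), 12 mm long, on a round shank of 8 mm.
There are look-alikes about, which are no part of the job. What is shaped like the part that bears key_center but black or red is not meant.

How it is judged:
On the way, in this order (a step that is already met when the one before it is completed fails the run):
1. the jar stands upright on the shelf, let go (height (world z) of jar_center below 0.047 m and angle between jar_center's own z axis and vertical below 0.15 rad and contact force between the fingers and jar below 0.1 N), for 0.2 s.
2. the key is fully home in the lock, lid still shut (z of key_center in the frame of lock below 0.042 m and distance between key_center and lock below 0.044 m and angle between the z axis of key_center and the z axis of lock, either way round below 0.14 rad and value of joint lid below 0.05 rad), for 0.1 s.
3. the bolt has let go and the lid has sprung up (value of joint lid above 0.18 rad), for 0.2 s.
At the end, for the whole second after the job is handed in: The lid stands sprung up (at least 0.18 rad), the key is still in the lock (pushed out no more than 12 mm), the jar stands upright and still on the shelf, and the egg cup is upright (value of joint lid above 0.18 rad and z of key_center in the frame of lock below 0.05 m and distance between key_center and lock below 0.055 m and height (world z) of jar_center below 0.047 m and angle between each of jar_center, cup's own z axis and vertical below 0.15 rad and linear speed of jar below 0.03 m/s); the robot touches nothing.
It fails at once if the jar is dropped (falls freely, more than about 25 mm) (linear speed of jar above 0.7 m/s and contact force between the fingers and jar below 0.1 N).
It fails at once if the egg cup is knocked over (angle between cup's own z axis and vertical above 0.6 rad).
It fails at once if the teething ring is moved more than 30 mm (distance of teether from where it was at the start of the episode above 0.03 m).
It fails at once if the scoop is moved more than 30 mm (distance of scoop from where it was at the start of the episode above 0.03 m).
It also fails if it takes over 72 s, if anything falls off the work surface, if the arm or the gripper's body presses on something with over 40 N, if the wrist force passes 120 N, or if a joint passes its speed limit or range.

## Working session

There is one attempt and no reset: what is moved stays moved. The work goes in short steps, Python scripts to look and compute and a shell command to move; the robot and the scene stay as the last step left them, time stands still between calls to the robot, and variables do not carry over. Pictures are saved under pics/ and viewed, and the job is handed in when it is done.

```bash
ls; mkdir -p pics
cat > h.py <<'E'
import numpy as np,cv2
from rig import env,viewer,sign_off
def cam(n,save=None):
    c=viewer.read_camera(n)
    if save: cv2.imwrite('pics/'+save+'.png',c['image'])
    return c
def pt(c,u,v,z=None):
    K,R,t=c['K'],c['R'],c['t']
    d=np.linalg.inv(K)@np.array([u,v,1.])
    if z is None:
        r=c['range_z'][int(v),int(u)]
        return R.T@(d*r-t)
    o=-R.T@t; w=R.T@d
    return o+w*(z-o[2])/w[2]
def cloud(c):
    K,R,t=c['K'],c['R'],c['t']
    v,u=np.mgrid[0:480,0:640]
    r=c['range_z']
    P=np.stack([(u-K[0,2])/K[0,0]*r,(v-K[1,2])/K[1,1]*r,r],-1)
    return (P-t)@R
E
python3 - <<'E'
from h import *
print(env.observe())
for n in ['scene','side','wrist']:
    c=cam(n,n+'0'); print(n,c['K'][0,0],(-c['R'].T@c['t']).round(3))
E
```

```text
pics
{'time': 0.0, 'joint_pos': array([ 8.91621440e-01,  3.13429933e-01,  1.49841893e+00,  3.61407250e-05,
        1.33099599e+00, -2.23395675e-01]), 'joint_velocities': array([-0.00202502, -0.00095204, -0.00084273,  0.00046194,  0.00037944,
       -0.00046779]), 'effort': array([-4.80746451e-05, -4.02195597e+01, -2.52265567e+01,  6.94577373e-02,
        3.52312590e-02, -9.60421971e-05]), 'eef_pos': array([0.23090814, 0.47118805, 0.20857819]), 'orientation': array([ 1.88738264e-04,  8.48578010e-01,  5.29069909e-01, -5.97234762e-04]), 'contact_force': array([0.58227018, 0.16271624, 0.10686191]), 'wrist_torque': array([-0.00572045,  0.01701919, -0.03877682]), 'finger_gap': 0.08812191975962838}
scene 487.64198771079884 [1.24  0.593 0.671]
side 508.7337376945209 [ 0.504 -0.752  0.844]
wrist 345.6737123386058 [0.166 0.503 0.385]
```

View pics/scene0.png

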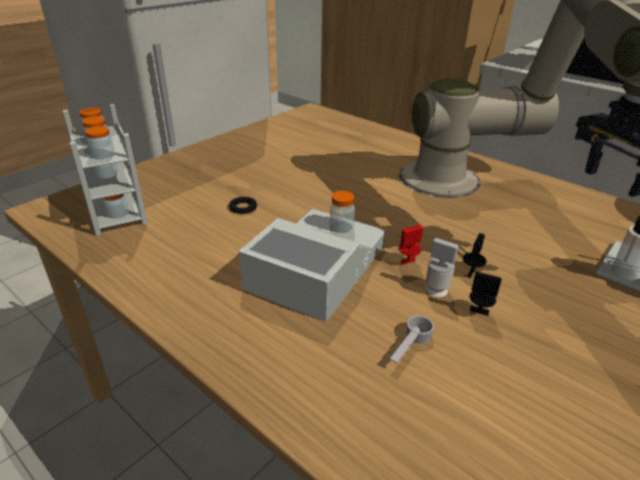

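View pics/side0.png

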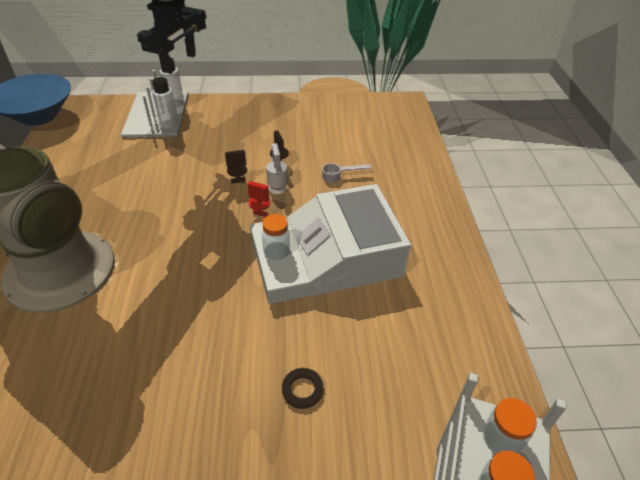

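View pics/wrist0.png

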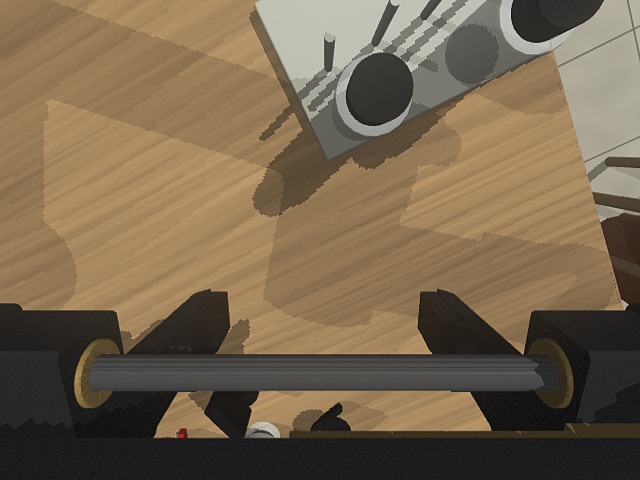

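The aluminium key stands in the white cup at (440,262) in scene and (277,170) in side. The look-alikes are one red key at scene (410,243) and two black ones at (475,255) and (485,290). The jar is at scene (342,212), side (276,232). The slot shows in side at about (313,235). Next I'll measure these and enlarge the crops.

Run:
```python
from h import *
a=cam('scene');b=cam('side')
A=cv2.resize(a['image'][180:340,300:520],None,fx=3.4,fy=3.4,interpolation=cv2.INTER_CUBIC)[:540]
cv2.imwrite('pics/cropA.png',A)
B=cv2.resize(b['image'][120:300,220:420],None,fx=3.3,fy=3.3,interpolation=cv2.INTER_CUBIC)
cv2.imwrite('pics/cropB.png',B)
for n,c in (('scene',a),('side',b)):
    P=cloud(c); hsv=cv2.cvtColor(c['image'],cv2.COLOR_BGR2HSV)
    ok=c['range_z']>0
    # jar lid: orange
    m=ok&(hsv[...,0]>3)&(hsv[...,0]<14)&(hsv[...,1]>200)&(P[...,2]>0.11)&(P[...,2]<.15)&(P[...,1]>-.3)&(P[...,0]>.2)
    q=P[m]; print(n,'jarlid',len(q),q.mean(0).round(4),q.min(0).round(4),q.max(0).round(4))
    if len(q):
        t=q[q[:,2]>q[:,2].max()-.004]; print(' top c',((t.min(0)+t.max(0))/2).round(4))
    # box top
    for lo,hi in((.095,.105),(.040,.052)):
        m=ok&(P[...,2]>lo)&(P[...,2]<hi)&(hsv[...,1]<60)&(P[...,0]>.35)&(P[...,0]<.9)&(P[...,1]<.2)&(P[...,1]>-.3)
        q=P[m][:,:2].astype(np.float32); print(n,lo,len(q),cv2.minAreaRect(q), cv2.boxPoints(cv2.minAreaRect(q)).round(3).tolist())
```

```text
scene jarlid 210 [0.4756 0.005  0.1286] [ 0.446  -0.0253  0.1174] [0.4963 0.026  0.1349]
 top c [4.700e-01 4.000e-04 1.329e-01]
scene 0.095 4460 ((0.5902662873268127, 0.023767538368701935), (0.27462056279182434, 0.20156656205654144), 12.360309600830078) [[0.4350000023841858, 0.09300000220537186], [0.4779999852180481, -0.10400000214576721], [0.7459999918937683, -0.04500000178813934], [0.703000009059906, 0.15199999511241913]]
scene 0.04 1811 ((0.5758112668991089, 0.020512744784355164), (0.30294930934906006, 0.20155571401119232), 12.59871768951416) [[0.4059999883174896, 0.0860000029206276], [0.44999998807907104, -0.11100000143051147], [0.7459999918937683, -0.04500000178813934], [0.7020000219345093, 0.15199999511241913]]
side jarlid 312 [ 0.4679 -0.0046  0.1304] [ 0.4438 -0.0299  0.1201] [0.4906 0.0241 0.135 ]
 top c [ 0.4675 -0.0055  0.133 ]
side 0.095 4650 ((0.5813636183738708, 0.021099552512168884), (0.2881581783294678, 0.20576171576976776), 12.964677810668945) [[0.4180000126361847, 0.08900000154972076], [0.46399998664855957, -0.11100000143051147], [0.7450000047683716, -0.04699999839067459], [0.6990000009536743, 0.15399999916553497]]
side 0.04 2453 ((0.5743942260742188, 0.017959311604499817), (0.29878032207489014, 0.2037133425474167), 12.608287811279297) [[0.4059999883174896, 0.08500000089406967], [0.45100000500679016, -0.11400000005960464], [0.7419999837875366, -0.04899999871850014], [0.6980000138282776, 0.15000000596046448]]
```

View pics/cropA.png

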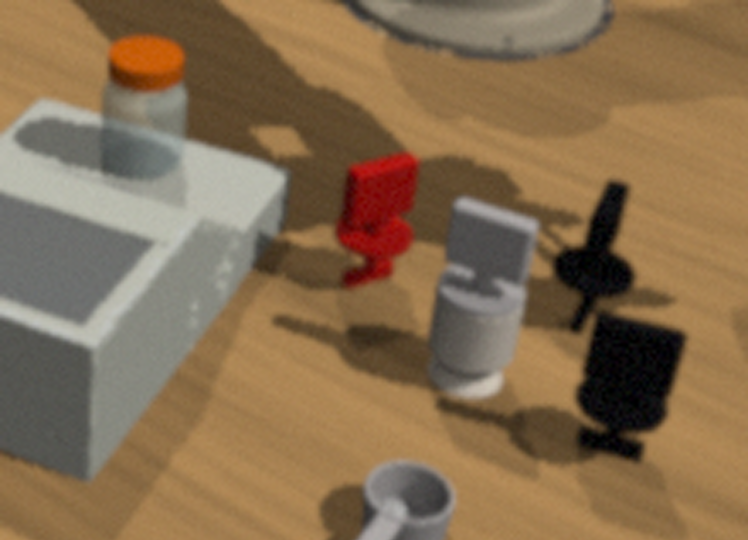

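View pics/cropB.png

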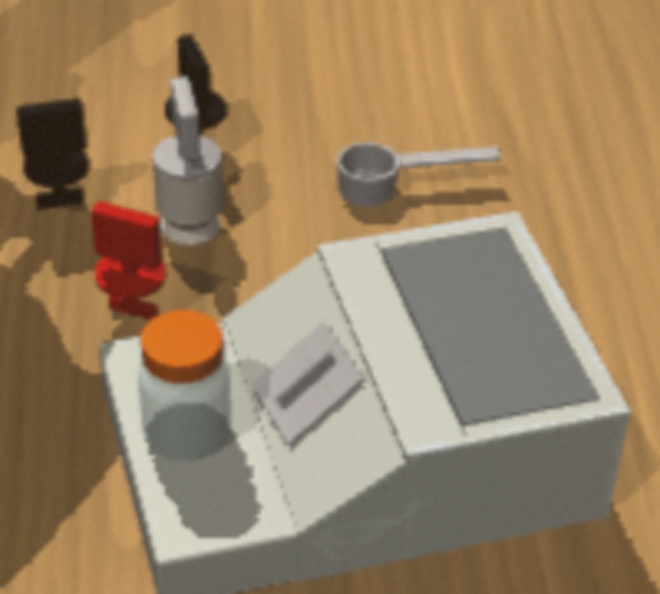

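```bash
cat > m.py <<'E'
from h import *
def rect(q):
    return cv2.minAreaRect(q[:,:2].astype(np.float32))
cams={n:cam(n) for n in('scene','side')}
for n,c in cams.items():
    P=cloud(c); hsv=cv2.cvtColor(c['image'],cv2.COLOR_BGR2HSV); H,S,V=[hsv[...,i].astype(int) for i in range(3)]
    ok=(c['range_z']>0)&(P[...,0]>.2)&(P[...,0]<.95)&(P[...,1]>-.35)&(P[...,1]<.35)&(P[...,2]>.006)&(P[...,2]<.2)
    def rep(name,m):
        nl,lab,st,ce=cv2.connectedComponentsWithStats(m.astype(np.uint8),connectivity=8)
        for i in range(1,nl):
            if st[i,4]<40: continue
            q=P[lab==i]; lo,hi=np.percentile(q,[2,98],axis=0)
            print(n,name,st[i,4],'px',ce[i].round(0),'lo',lo.round(3),'hi',hi.round(3))
    rep('black',ok&(V<50))
    rep('red',ok&(S>200)&((H<4)|(H>174)))
    rep('grey',ok&(S<60)&(V>=60)&(P[...,1]>.12)&(P[...,0]<.6))
    rep('scoop',ok&(S<60)&(V>=60)&(P[...,1]>.12)&(P[...,0]>.6))
    # key grip
    m=ok&(S<60)&(P[...,2]>.087)&(P[...,2]<.13)&(P[...,1]>.12)&(P[...,0]<.65)
    q=P[m]; print(n,'grip',len(q),q.mean(0).round(4),q.min(0).round(4),q.max(0).round(4))
    if len(q)>20:
        xy=q[:,:2]; w,v=np.linalg.eigh(np.cov(xy.T)); print('  eig',np.sqrt(w).round(4),'dir',np.degrees(np.arctan2(v[1,1],v[0,1])).round(1)); r=rect(q); print('  rect',r)
E
python3 m.py
```

```text
scene black 234 px [243. 205.] lo [ 0.49  -0.326  0.006] hi [ 0.552 -0.264  0.018]
scene black 414 px [475. 256.] lo [0.351 0.271 0.011] hi [0.392 0.314 0.097]
scene black 141 px [475. 286.] lo [0.469 0.34  0.04 ] hi [0.491 0.35  0.097]
scene red 564 px [411. 242.] lo [0.409 0.151 0.01 ] hi [0.451 0.185 0.097]
scene grey 1256 px [441. 265.] lo [0.459 0.242 0.009] hi [0.495 0.288 0.125]
scene grey 252 px [353. 266.] lo [0.566 0.12  0.009] hi [0.6   0.128 0.102]
scene grey 184 px [423. 322.] lo [0.586 0.285 0.007] hi [0.599 0.321 0.03 ]
scene scoop 1689 px [331. 286.] lo [0.604 0.121 0.009] hi [0.706 0.149 0.102]
scene scoop 531 px [410. 340.] lo [0.601 0.282 0.007] hi [0.714 0.328 0.031]
scene grip 737 [0.5109 0.2263 0.1049] [0.3508 0.1201 0.0872] [0.6497 0.3482 0.1275]
  eig [0.017  0.0971] dir 138.3
  rect ((0.5226016044616699, 0.2352612316608429), (0.12780189514160156, 0.33900630474090576), 52.19488525390625)
side black 89 px [281. 147.] lo [0.469 0.334 0.04 ] hi [0.489 0.35  0.098]
side black 443 px [236. 164.] lo [0.344 0.267 0.009] hi [0.385 0.299 0.096]
side black 108 px [300. 377.] lo [ 0.489 -0.3    0.006] hi [ 0.535 -0.276  0.017]
side black 152 px [304. 401.] lo [ 0.485 -0.339  0.006] hi [ 0.545 -0.316  0.017]
side red 309 px [257. 196.] lo [0.404 0.139 0.039] hi [0.445 0.173 0.097]
side grey 651 px [276. 171.] lo [0.444 0.234 0.008] hi [0.49  0.282 0.125]
side grey 76 px [325. 172.] lo [0.584 0.281 0.007] hi [0.599 0.326 0.031]
side scoop 273 px [343. 169.] lo [0.601 0.277 0.007] hi [0.707 0.328 0.03 ]
side scoop 239 px [361. 189.] lo [0.605 0.121 0.097] hi [0.7   0.146 0.103]
side grip 257 [0.526  0.2037 0.1079] [0.4566 0.12   0.0874] [0.6499 0.2858 0.1267]
  eig [0.0126 0.0975] dir 141.1
  rect ((0.5361147522926331, 0.18389134109020233), (0.06956671923398972, 0.25002342462539673), 50.274566650390625)
```

Run:
```python
from h import *
c=cam('side')
yaw=np.radians(12.6);o=np.array([.5457,.0128,.075])
B=np.array([[np.cos(yaw),-np.sin(yaw),0],[np.sin(yaw),np.cos(yaw),0],[0,0,1]])
a=np.radians(35)
L=B@np.array([[np.cos(a),0,-np.sin(a)],[0,1,0],[np.sin(a),0,np.cos(a)]])
# rectify lock plane by homography (z=0): 5 px/mm? use 4px/mm, +-50mm
K,R,t=c['K'],c['R'],c['t']
H=K@np.c_[R@L[:,0],R@L[:,1],R@o+t]   # (x,y,1)->pix
s=4000.;S=np.array([[0,-1/s,.05],[-1/s,0,.05],[0,0,1]]) # img u->-y, v->-x
W=cv2.warpPerspective(c['image'],H@S,(400,400),flags=cv2.INTER_CUBIC|cv2.WARP_INVERSE_MAP)
cv2.imwrite('pics/lock.png',cv2.resize(W,(560,560)))
g=cv2.cvtColor(W,cv2.COLOR_BGR2GRAY)
m=(g<120).astype(np.uint8)
nl,lab,st,ce=cv2.connectedComponentsWithStats(m)
for i in range(1,nl):
    if st[i,4]>200:
        q=np.argwhere(lab==i)[:,::-1].astype(np.float32);r=cv2.minAreaRect(q)
        print(st[i],'lockxy mm',(50-ce[i][1]/4).round(1),(50-ce[i][0]/4).round(1),'size',np.array(r[1])/4,r[2])
        d=q-q.mean(0);w,v=np.linalg.eigh(np.cov(d.T));e=v[:,1];print(' psi',np.degrees(np.arctan2(-e[0],-e[1])))
```

```text
[ 309   68   52  232 3106] lockxy mm 4.5 -33.6 size [58.76412582  4.59037113] 80.85836029052734
 psi -170.55888443814194
[ 166  109   68  183 7154] lockxy mm -0.0 0.3 size [45.50969696 10.7857666 ] 80.72740173339844
 psi -170.27144120431618
```

View pics/lock.png

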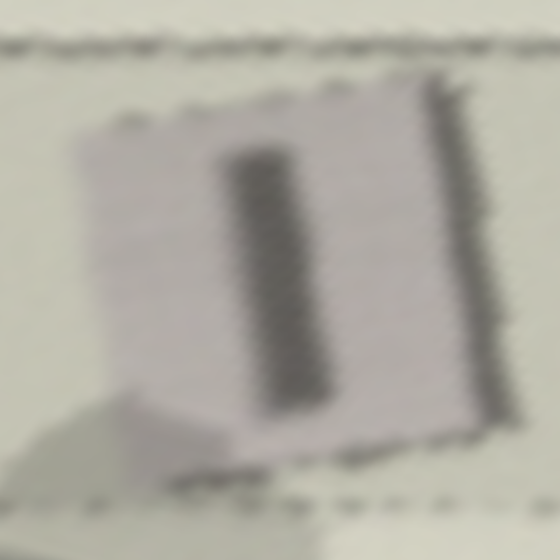

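Run:
```python
from h import *
for n in('scene','side'):
    c=cam(n);P=cloud(c); hsv=cv2.cvtColor(c['image'],cv2.COLOR_BGR2HSV); S=hsv[...,1].astype(int)
    m=(S<60)&(P[...,2]>.078)&(P[...,2]<.13)&(P[...,1]>.22)&(P[...,1]<.31)&(P[...,0]>.42)&(P[...,0]<.51)
    q=P[m]; print(n,len(q),q.min(0).round(4),q.max(0).round(4))
    t=q[q[:,2]>q[:,2].max()-.005]
    w,v=np.linalg.eigh(np.cov(t[:,:2].T)); print(' top',len(t),t.mean(0).round(4),np.sqrt(w).round(4),np.degrees(np.arctan2(v[1,1],v[0,1])))
    r=cv2.minAreaRect(q[:,:2].astype(np.float32)); print(r)
    w,v=np.linalg.eigh(np.cov(q[:,:2].T)); print(' all',np.degrees(np.arctan2(v[1,1],v[0,1])),np.sqrt(w))
    # cup: below rim
    m=(S<60)&(P[...,2]>.04)&(P[...,2]<.062)&(P[...,1]>.2)&(P[...,1]<.32)&(P[...,0]>.42)&(P[...,0]<.52)
    q=P[m][:,:2];A=np.c_[2*q,np.ones(len(q))];s=np.linalg.lstsq(A,(q**2).sum(1),rcond=None)[0];print(' cup',s[:2].round(4),np.sqrt(s[2]+s[:2]@s[:2]))
    # jar lid circle
    H=hsv[...,0];m=(H>3)&(H<16)&(S>180)&(P[...,2]>.112)&(P[...,2]<.128)&(P[...,1]>-.1)&(P[...,1]<.1)&(P[...,0]<.6)&(P[...,0]>.3)
    q=P[m][:,:2];A=np.c_[2*q,np.ones(len(q))];s=np.linalg.lstsq(A,(q**2).sum(1),rcond=None)[0];print(' jar',s[:2].round(4),np.sqrt(s[2]+s[:2]@s[:2]))
```

```text
scene 506 [0.4582 0.2387 0.0782] [0.4804 0.2882 0.1271]
 top 101 [0.4695 0.2635 0.124 ] [0.0042 0.0137] 98.99302212235457
((0.4697387218475342, 0.2629212439060211), (0.01674695312976837, 0.04982281103730202), 8.849698066711426)
 all 100.31076301262544 [0.00304728 0.01430555]
 cup [0.4686 0.2627] 0.024985598064803372
 jar [4.703e-01 4.000e-04] 0.023378084842177932
side 168 [0.4567 0.2336 0.0822] [0.477  0.2851 0.1271]
 top 56 [0.4674 0.2601 0.1241] [0.0036 0.0151] 97.91807155262255
((0.4671565592288971, 0.25883394479751587), (0.014093201607465744, 0.05309455841779709), 9.732857704162598)
 all 101.79942257794764 [0.00422588 0.01603115]
 cup [0.4673 0.2587] 0.02337198397459165
 jar [ 0.4661 -0.0058] 0.021259422016659896
```

```bash
cat > go.py <<'E'
import sys
from h import *
from scipy.spatial.transform import Rotation as Ro
# python3 go.py x y z theta(deg)
s=env.observe(); q=s['orientation']; R=Ro.from_quat([q[1],q[2],q[3],q[0]]).as_matrix()
th=np.degrees(np.arctan2(R[1,0],R[0,0]))
print('t',round(s['time'],2),'pos',s['eef_pos'].round(4),'th',th.round(2),'j6',np.degrees(s['joint_pos'][5]).round(1),'F',s['contact_force'].round(1),'gap',round(s['finger_gap'],4),'toolz',R[:,2].round(3))
if len(sys.argv)>3:
    T=np.array([float(v) for v in sys.argv[1:4]])
    print('dp',(R.T@(T-s['eef_pos'])).round(4))
    if len(sys.argv)>4: print('roll',((th-float(sys.argv[4])+180)%360-180).round(2))
E
python3 go.py .468 -.003 .21 102.6
```

```text
t 0.5 pos [0.2311 0.4714 0.2091] th 63.89 j6 -12.8 F [-0.1 -0.3  0.4] gap 0.0882 toolz [ 0. -0. -1.]
dp [-0.3217  0.4215 -0.0009]
roll -38.71
```

```bash
python3 -m handwheel '[{"dp":[-0.03,0.04,0],"roll":-5},{"dp":[-0.07,0.09,0],"roll":-11},{"dp":[-0.11,0.14,0],"roll":-17},{"dp":[-0.15,0.19,0],"roll":-23},{"dp":[-0.19,0.24,0],"roll":-29},{"dp":[-0.23,0.30,0],"roll":-34},{"dp":[-0.26,0.34,0],"roll":-38.7},{"dp":[-0.29,0.38,0],"roll":-38.7}]' -1 20; python3 go.py .468 -.003 .08 102.6
```

```text
time: 1.5
eef_pos: [0.4454, 0.0415, 0.2093]
orientation: [0.0, 0.625, 0.78, 0.0]
contact_force: [0.6, 0.1, 0.8]
finger_gap: 0.0885
t 1.5 pos [0.4454 0.0415 0.2093] th 102.58 j6 -112.3 F [0.6 0.1 0.8] gap 0.0885 toolz [ 0.001 -0.    -1.   ]
dp [-0.0484  0.0123  0.1293]
roll -0.02
```

```bash
python3 -m handwheel '[{"dp":[-0.025,0.006,0],"roll":0},{"dp":[-0.048,0.012,0],"roll":0},{"dp":[-0.048,0.012,0.03],"roll":0},{"dp":[-0.048,0.012,0.07],"roll":0},{"dp":[-0.048,0.012,0.10],"roll":0},{"dp":[-0.048,0.012,0.12],"roll":0},{"dp":[-0.048,0.012,0.129],"roll":0},{"dp":[-0.048,0.012,0.129],"roll":0}]' -1 20; python3 -m handwheel '[{"dp":[0,0,0],"roll":0},{"dp":[0,0,0],"roll":0},{"dp":[0,0,0],"roll":0},{"dp":[0,0,0],"roll":0},{"dp":[0,0,0],"roll":0},{"dp":[0,0,0],"roll":0},{"dp":[0,0,0],"roll":0},{"dp":[0,0,-0.004],"roll":0}]' 0.6 20; python3 go.py .38 -.2 .12 102.6
```

```text
time: 2.5
eef_pos: [0.4668, -0.0005, 0.0802]
orientation: [-0.0, 0.625, 0.78, -0.0]
contact_force: [0.4, 0.1, 0.1]
finger_gap: 0.0882
time: 3.5
eef_pos: [0.4664, -0.0003, 0.0838]
orientation: [-0.001, 0.625, 0.78, -0.0]
contact_force: [0.2, -0.8, -1.9]
finger_gap: 0.0513
t 3.5 pos [ 4.664e-01 -3.000e-04  8.380e-02] th 102.58 j6 -117.1 F [ 0.2 -0.8 -1.9] gap 0.0513 toolz [-0.001  0.001 -1.   ]
dp [-0.1761 -0.1278 -0.0362]
roll -0.02
```

```bash
python3 -m handwheel '[{"dp":[0,0,-0.015],"roll":0},{"dp":[-0.01,-0.008,-0.03],"roll":0},{"dp":[-0.04,-0.03,-0.03],"roll":0},{"dp":[-0.075,-0.055,-0.03],"roll":0},{"dp":[-0.11,-0.08,-0.03],"roll":0},{"dp":[-0.145,-0.105,-0.03],"roll":0},{"dp":[-0.165,-0.12,-0.03],"roll":0},{"dp":[-0.176,-0.128,-0.025],"roll":0}]'; python3 go.py .38 -.2 .034 102.6;  python3 - <<'E'
from h import *
cam('side','jar1')
E
```

```text
time: 4.5
eef_pos: [0.3795, -0.2015, 0.1094]
orientation: [0.0, 0.626, 0.78, -0.0]
contact_force: [0.2, 0.6, -1.6]
finger_gap: 0.0508
t 4.5 pos [ 0.3795 -0.2015  0.1094] th 102.49 j6 -146.2 F [ 0.2  0.6 -1.6] gap 0.0508 toolz [ 0.001 -0.001 -1.   ]
dp [0.0014 0.0008 0.0754]
roll -0.11
```

View pics/jar1.png

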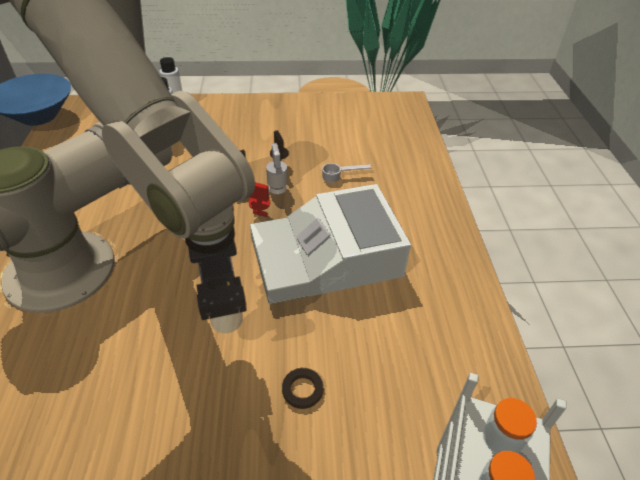

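The jar is off the ledge at side (228,318) and clear of everything, so I'm lowering it gently.

```bash
python3 -m handwheel '[{"dp":[0,0,0.015],"roll":0},{"dp":[0,0,0.035],"roll":0},{"dp":[0,0,0.05],"roll":0},{"dp":[0,0,0.06],"roll":0},{"dp":[0,0,0.067],"roll":0},{"dp":[0,0,0.071],"roll":0},{"dp":[0,0,0.073],"roll":0},{"dp":[0,0,0.0745],"roll":0}]'; python3 go.py
```

```text
time: 5.55
eef_pos: [0.3804, -0.2002, 0.0347]
orientation: [0.0, 0.625, 0.78, -0.0]
contact_force: [-0.7, -0.7, -1.5]
finger_gap: 0.051
t 5.55 pos [ 0.3804 -0.2002  0.0347] th 102.58 j6 -146.0 F [-0.7 -0.7 -1.5] gap 0.051 toolz [ 0. -0. -1.]
```

```bash
python3 -m handwheel '[{"dp":[0,0,0.0005],"roll":0},{"dp":[0,0,0.001],"roll":0},{"dp":[0,0,0.001],"roll":0},{"dp":[0,0,0.0015],"roll":0},{"dp":[0,0,0.0015],"roll":0},{"dp":[0,0,0.002],"roll":0},{"dp":[0,0,0.002],"roll":0},{"dp":[0,0,0.002],"roll":0}]'; python3 go.py
```

```text
time: 6.55
eef_pos: [0.3809, -0.2008, 0.0339]
orientation: [0.001, 0.625, 0.78, -0.0]
contact_force: [-2.1, 0.7, 14.8]
finger_gap: 0.0508
t 6.55 pos [ 0.3809 -0.2008  0.0339] th 102.59 j6 -146.0 F [-2.1  0.7 14.8] gap 0.0508 toolz [ 0.002 -0.002 -1.   ]
```

Firm contact. I'll release with a slight rise, then go up.

```bash
python3 -m handwheel '[{"dp":[0,0,-0.001],"roll":0},{"dp":[0,0,-0.001],"roll":0},{"dp":[0,0,-0.001],"roll":0},{"dp":[0,0,-0.001],"roll":0},{"dp":[0,0,-0.01],"roll":0},{"dp":[0,0,-0.04],"roll":0},{"dp":[0,0,-0.09],"roll":0},{"dp":[0,0,-0.13],"roll":0}]' -1; python3 go.py .468 .26 .165 8.8;  python3 - <<'E'
from h import *
cam('side','jar2')
E
```

```text
time: 7.55
eef_pos: [0.3803, -0.2002, 0.165]
orientation: [0.001, 0.625, 0.78, -0.0]
contact_force: [-0.2, 1.1, 0.5]
finger_gap: 0.0881
t 7.55 pos [ 0.3803 -0.2002  0.165 ] th 102.59 j6 -146.0 F [-0.2  1.1  0.5] gap 0.0881 toolz [ 0.001 -0.001 -1.   ]
dp [ 4.300e-01  1.859e-01 -4.000e-04]
roll 93.79
```

View pics/jar2.png

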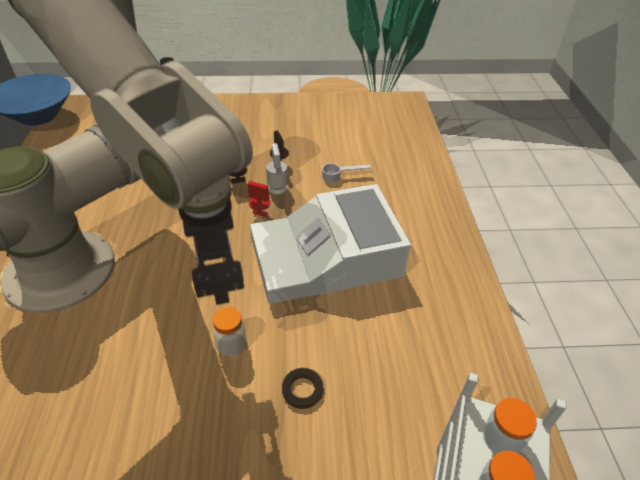

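The jar stands upright at side (230,330). Now over to the key.

```bash
python3 -m handwheel '[{"dp":[0.03,0.013,0],"roll":10},{"dp":[0.08,0.035,0],"roll":20},{"dp":[0.13,0.056,0],"roll":30},{"dp":[0.18,0.078,0],"roll":40},{"dp":[0.235,0.101,0],"roll":50},{"dp":[0.29,0.125,0],"roll":60},{"dp":[0.345,0.149,0],"roll":70},{"dp":[0.39,0.169,0],"roll":80}]' 0 6; python3 go.py .468 .26 .165 8.8
python3 - <<'E'
from h import *
cam('wrist','w2')
E
```

```text
time: 8.6
eef_pos: [0.4545, 0.184, 0.1632]
orientation: [0.0, 0.967, 0.256, 0.0]
contact_force: [0.5, -0.6, -1.0]
finger_gap: 0.0443
t 8.6 pos [0.4545 0.184  0.1632] th 29.67 j6 -21.3 F [ 0.5 -0.6 -1. ] gap 0.0443 toolz [ 0.001 -0.    -1.   ]
dp [ 0.0494 -0.0593 -0.0018]
roll 20.87
```

View pics/w2.png

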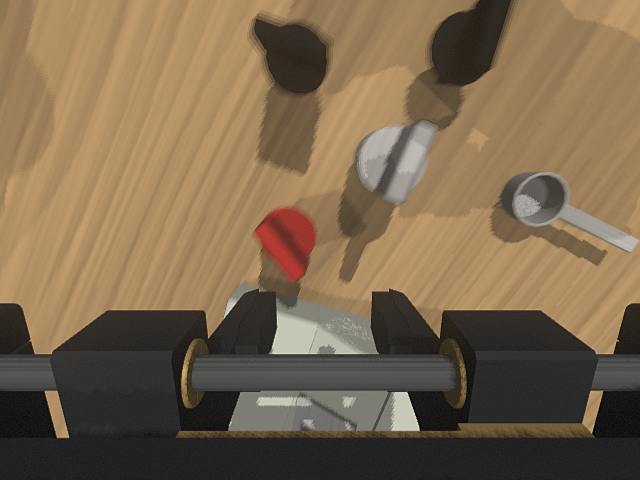

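```bash
python3 -m handwheel '[{"dp":[0.015,-0.015,0],"roll":7},{"dp":[0.03,-0.03,0],"roll":14},{"dp":[0.04,-0.035,0],"roll":20.9},{"dp":[0.04,-0.035,0],"roll":20.9},{"dp":[0.04,-0.035,0],"roll":20.9},{"dp":[0.04,-0.035,0],"roll":20.9},{"dp":[0.04,-0.035,0],"roll":20.9},{"dp":[0.04,-0.035,0],"roll":20.9}]' 0 6; python3 go.py .468 .26 .165 8.8
python3 - <<'E'
from h import *
c=cam('wrist','w3')
P=cloud(c);hsv=cv2.cvtColor(c['image'],cv2.COLOR_BGR2HSV); S=hsv[...,1].astype(int)
m=(S<60)&(P[...,2]>.115)&(P[...,2]<.13)&(P[...,1]>.22)&(P[...,1]<.31)&(P[...,0]>.42)&(P[...,0]<.51)
q=P[m];print(len(q),q.mean(0).round(4),q[:,2].max())
if len(q)>30:
    r=cv2.minAreaRect(q[:,:2].astype(np.float32));print(r)
    w,v=np.linalg.eigh(np.cov(q[:,:2].T)); print(np.degrees(np.arctan2(v[1,1],v[0,1])),np.sqrt(w))
E
```

```text
time: 9.65
eef_pos: [0.4715, 0.2324, 0.1628]
orientation: [0.0, 0.997, 0.079, -0.0]
contact_force: [0.5, -0.2, 0.8]
finger_gap: 0.0441
t 9.65 pos [0.4715 0.2324 0.1628] th 9.08 j6 4.4 F [ 0.5 -0.2  0.8] gap 0.0441 toolz [-0. -0. -1.]
dp [ 0.0009 -0.0278 -0.0022]
roll 0.28
1663 [0.4679 0.2631 0.1232] 0.12563905430153566
((0.4682464003562927, 0.2619556784629822), (0.01363423652946949, 0.04949363321065903), 8.825212478637695)
98.74319005939014 [0.00392756 0.01414723]
```

View pics/w3.png

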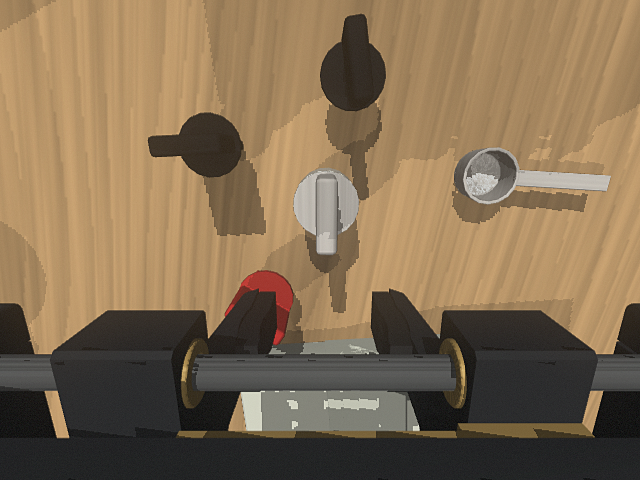

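The wrist view shows the aluminium key at (326,213), standing in the white cup, with red at (262,300) and black at (352,75) and (205,145). The aluminium one fits the description. Centre is (0.468, 0.262), θ = 8.8°.

```bash
python3 go.py .4682 .262 .084 8.8; python3 -m handwheel '[{"dp":[0.001,-0.015,0],"roll":0.3},{"dp":[0.001,-0.0295,0],"roll":0.3},{"dp":[0.001,-0.0295,0.02],"roll":0.3},{"dp":[0.001,-0.0295,0.04],"roll":0.3},{"dp":[0.001,-0.0295,0.06],"roll":0.3},{"dp":[0.001,-0.0295,0.072],"roll":0.3},{"dp":[0.001,-0.0295,0.079],"roll":0.3},{"dp":[0.001,-0.0295,0.079],"roll":0.3}]' 0 6; python3 go.py .4682 .262 .084 8.8
```

```text
t 9.7 pos [0.4715 0.2325 0.1628] th 9.08 j6 4.4 F [0.2 0.1 0.2] gap 0.0441 toolz [-0. -0. -1.]
dp [ 0.0014 -0.0296  0.0788]
roll 0.28
time: 10.7
eef_pos: [0.4678, 0.2621, 0.0838]
orientation: [0.0, 0.997, 0.077, -0.0]
contact_force: [0.3, -0.2, -0.1]
finger_gap: 0.044
t 10.7 pos [0.4678 0.2621 0.0838] th 8.79 j6 7.9 F [ 0.3 -0.2 -0.1] gap 0.044 toolz [-0. -0. -1.]
dp [ 0.0004  0.0001 -0.0002]
roll -0.01
```

```bash
python3 -m handwheel '[{"dp":[0,0,0],"roll":0},{"dp":[0,0,0],"roll":0},{"dp":[0,0,0],"roll":0},{"dp":[0,0,0],"roll":0},{"dp":[0,0,-0.01],"roll":0},{"dp":[0,0,-0.03],"roll":0},{"dp":[0,0,-0.06],"roll":0},{"dp":[0,0,-0.09],"roll":0}]' 1 10; python3 go.py .6107 .191 .147 12.6
python3 - <<'E'
from h import *
cam('side','k1')
E
```

```text
time: 11.7
eef_pos: [0.4677, 0.2618, 0.1753]
orientation: [-0.0, 0.997, 0.077, 0.0]
contact_force: [-0.6, -0.3, -0.6]
finger_gap: 0.014
t 11.7 pos [0.4677 0.2618 0.1753] th 8.78 j6 7.9 F [-0.6 -0.3 -0.6] gap 0.014 toolz [ 0.  0. -1.]
dp [0.1305 0.0918 0.0283]
roll -3.82
```

View pics/k1.png

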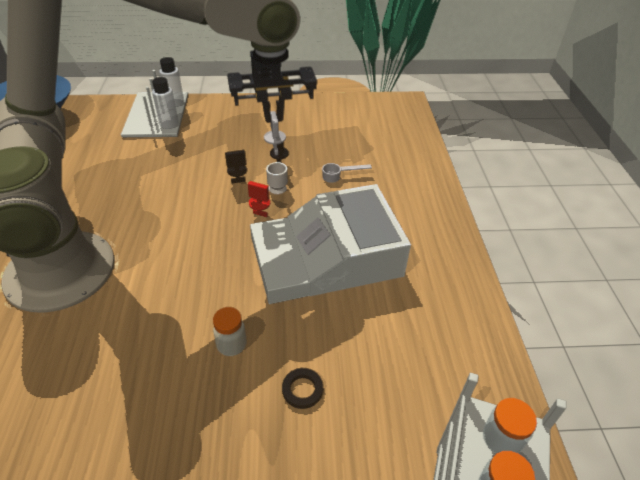

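The key hangs in the gripper at side (272,120) and the cup is still upright at (277,178). The tool can't tilt, so I'll pivot the key in the grip against the box's left top edge (about 35°). First move beside the wall.

```bash
python3 -m handwheel '[{"dp":[0.015,0.012,0],"roll":-1},{"dp":[0.04,0.033,0],"roll":-2},{"dp":[0.07,0.058,0],"roll":-3},{"dp":[0.10,0.083,0],"roll":-3.8},{"dp":[0.12,0.1,0],"roll":-3.8},{"dp":[0.129,0.107,0.01],"roll":-3.8},{"dp":[0.129,0.107,0.028],"roll":-3.8},{"dp":[0.129,0.107,0.028],"roll":-3.8}]' 1 6; python3 go.py .6117 .176 .147 12.6
python3 - <<'E'
from h import *
cam('scene','k2')
E
```

```text
time: 12.75
eef_pos: [0.6104, 0.1761, 0.1439]
orientation: [-0.0, 0.994, 0.11, -0.002]
contact_force: [0.7, 0.7, -1.3]
finger_gap: 0.014
t 12.75 pos [0.6104 0.1761 0.1439] th 12.6 j6 -7.1 F [ 0.7  0.7 -1.3] gap 0.014 toolz [-0.004 -0.    -1.   ]
dp [ 0.0012  0.0004 -0.0031]
roll 0.0
```

View pics/k2.png

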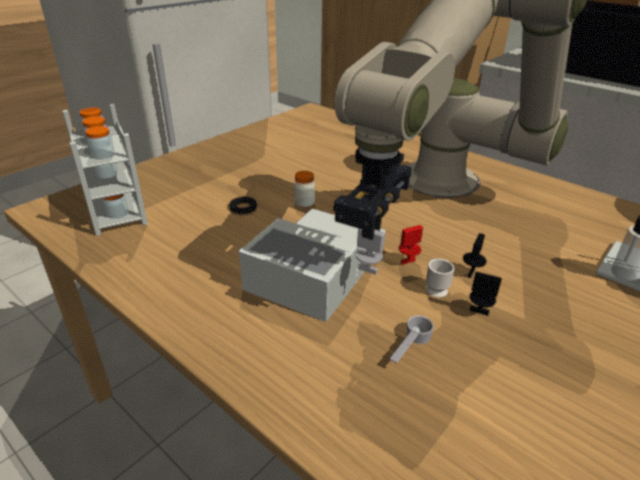

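```bash
python3 -m handwheel '[{"dp":[0,0.008,-0.002],"roll":0},{"dp":[0,0.016,-0.002],"roll":0},{"dp":[0,0.024,-0.002],"roll":0},{"dp":[0,0.032,-0.002],"roll":0},{"dp":[0,0.040,-0.002],"roll":0},{"dp":[0,0.046,-0.002],"roll":0},{"dp":[0,0.052,-0.002],"roll":0},{"dp":[0,0.052,-0.002],"roll":0}]' 1 6; python3 go.py
python3 - <<'E'
from h import *
c=cam('scene','k3')
cv2.imwrite('pics/k3c.png',cv2.resize(c['image'][160:320,280:480],None,fx=3,fy=3))
E
```

```text
time: 13.8
eef_pos: [0.6231, 0.1246, 0.1477]
orientation: [0.0, 0.994, 0.109, -0.0]
contact_force: [0.2, -0.8, -1.5]
finger_gap: 0.014
t 13.8 pos [0.6231 0.1246 0.1477] th 12.55 j6 -11.8 F [ 0.2 -0.8 -1.5] gap 0.014 toolz [-0. -0. -1.]
```

View pics/k3c.png

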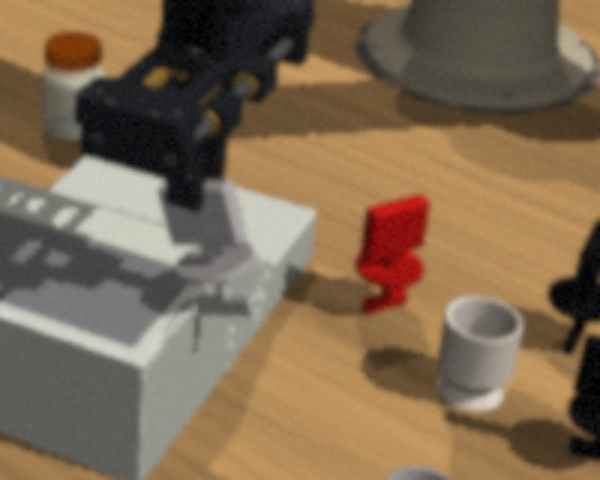

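```bash
python3 -m handwheel '[{"dp":[0,0.004,0],"roll":0},{"dp":[0,0.008,0],"roll":0},{"dp":[0,0.012,0],"roll":0},{"dp":[0,0.016,0],"roll":0},{"dp":[0,0.016,0],"roll":0},{"dp":[0,0.016,-0.01],"roll":0},{"dp":[0,0.016,-0.03],"roll":0},{"dp":[0,0.016,-0.06],"roll":0}]' 1 6
cat > keyfit.py <<'E'
from h import *
from scipy.spatial.transform import Rotation as Ro
import sys
s=env.observe();q=s['orientation'];R=Ro.from_quat([q[1],q[2],q[3],q[0]]).as_matrix();p=s['eef_pos']
for n in sys.argv[1:]:
    c=cam(n,'kf_%s_%d'%(n,s['time']*100));P=cloud(c);hsv=cv2.cvtColor(c['image'],cv2.COLOR_BGR2HSV)
    T=(P-p)@R  # tool coords
    m=(c['range_z']>0)&(abs(T[...,0])<.03)&(abs(T[...,1])<.065)&(T[...,2]>-.06)&(T[...,2]<.06)&(hsv[...,2]>75)&(hsv[...,1]<60)
    t=T[m]; print(n,len(t))
    g=t[(abs(t[:,0])<.009)]
    # show tool y-z picture of points
    im=np.full((480,520),255,np.uint8)
    for a in t: cv2.circle(im,(int(260+a[1]*4000),int(240+a[2]*4000)),2,0 if abs(a[0])<.009 else 150,-1)
    cv2.circle(im,(260,240),4,0,1); cv2.imwrite('pics/kf_yz_%s_%d.png'%(n,s['time']*100),im)
E
python3 go.py; python3 keyfit.py scene side; ls -t pics|head -4
```

```text
time: 14.85
eef_pos: [0.6262, 0.1095, 0.2086]
orientation: [0.0, 0.994, 0.11, -0.0]
contact_force: [0.2, -0.3, -0.2]
finger_gap: 0.0138
t 14.85 pos [0.6262 0.1095 0.2086] th 12.58 j6 -13.2 F [ 0.2 -0.3 -0.2] gap 0.0138 toolz [-0.001 -0.    -1.   ]
scene 828
side 443
kf_yz_side_1485.png
kf_side_1485.png
kf_yz_scene_1485.png
kf_scene_1485.png
```

View pics/kf_yz_scene_1485.png

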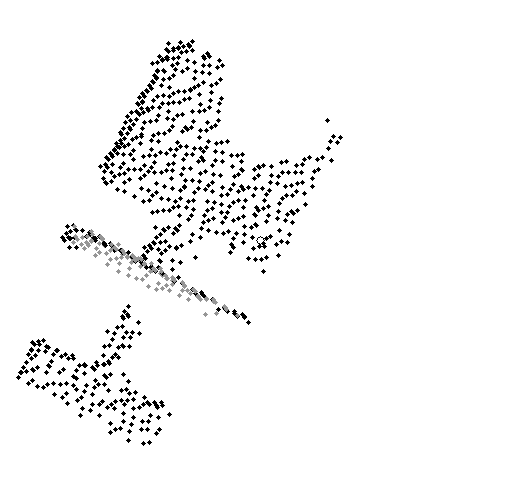

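View pics/kf_scene_1485.png

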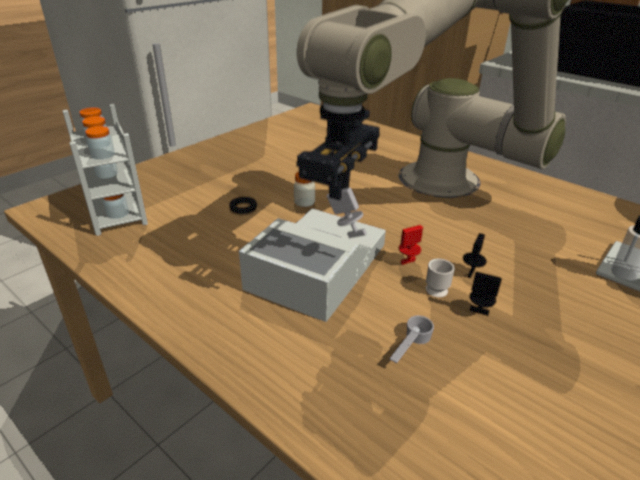

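Tilt is about 26.5° and the key has slid about 11 mm in the pads. It needs another 8°, so I'm repeating a small push.

```bash
python3 -m handwheel '[{"dp":[0,-0.004,0.03],"roll":0},{"dp":[0,-0.004,0.055],"roll":0},{"dp":[0,-0.004,0.065],"roll":0},{"dp":[0,0.001,0.065],"roll":0},{"dp":[0,0.006,0.065],"roll":0},{"dp":[0,0.011,0.065],"roll":0},{"dp":[0,0.012,0.055],"roll":0},{"dp":[0,0.012,0.01],"roll":0}]' 1 6; python3 go.py; python3 keyfit.py scene ; ls -t pics|head -2
```

```text
time: 15.95
eef_pos: [0.6282, 0.0974, 0.197]
orientation: [-0.0, 0.994, 0.109, -0.002]
contact_force: [0.7, 0.1, 0.4]
finger_gap: 0.0139
t 15.95 pos [0.6282 0.0974 0.197 ] th 12.55 j6 -14.3 F [0.7 0.1 0.4] gap 0.0139 toolz [-0.004 -0.    -1.   ]
scene 753
kf_yz_scene_1595.png
kf_scene_1595.png
```

View pics/kf_yz_scene_1595.png

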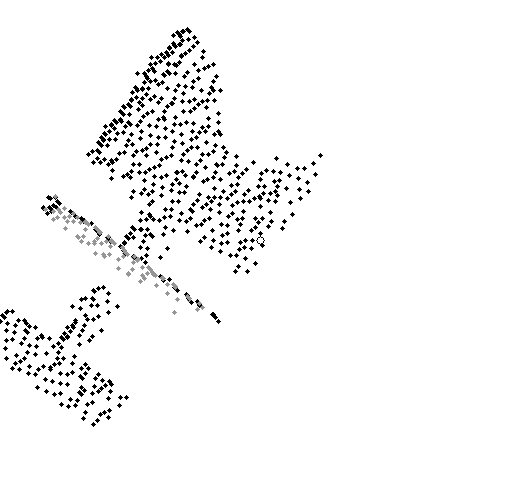

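Tilt is about 36°, which is what's needed. Rolling 78° to line up with the slot (slot twist ψ = +9.6°) and moving in front of the lock.

```bash
python3 go.py .4736 -.0197 .185 -65.7; python3 -m handwheel '[{"dp":[-0.02,0.01,0],"roll":9},{"dp":[-0.04,0.02,0],"roll":19},{"dp":[-0.065,0.03,0.003],"roll":29},{"dp":[-0.09,0.04,0.006],"roll":39},{"dp":[-0.115,0.05,0.01],"roll":49},{"dp":[-0.14,0.06,0.011],"roll":59},{"dp":[-0.16,0.07,0.011],"roll":69},{"dp":[-0.176,0.081,0.011],"roll":78.2}]' 1 8; python3 go.py .4736 -.0197 .144 -65.7
```

```text
t 16.0 pos [0.6308 0.0975 0.2056] th 12.57 j6 -14.3 F [1.1 0.2 5.7] gap 0.0139 toolz [ 0.009 -0.    -1.   ]
dp [-0.1791  0.0802  0.0193]
roll 78.27
time: 17.0
eef_pos: [0.4746, -0.0202, 0.1878]
orientation: [-0.0, 0.839, -0.544, 0.001]
contact_force: [0.4, -0.3, -0.8]
finger_gap: 0.0144
t 17.0 pos [ 0.4746 -0.0202  0.1878] th -65.93 j6 49.3 F [ 0.4 -0.3 -0.8] gap 0.0144 toolz [ 0.002 -0.001 -1.   ]
dp [-0.001   0.0008  0.0438]
roll -0.23
```

```bash
python3 -m handwheel '[{"dp":[-0.001,0.001,0.01],"roll":-0.2},{"dp":[-0.001,0.001,0.025],"roll":-0.2},{"dp":[-0.001,0.001,0.04],"roll":-0.2},{"dp":[-0.001,0.001,0.0435],"roll":-0.2},{"dp":[-0.001,0.001,0.0435],"roll":-0.2},{"dp":[-0.001,0.001,0.0435],"roll":-0.2},{"dp":[-0.001,0.001,0.0435],"roll":-0.2},{"dp":[-0.001,0.001,0.0435],"roll":-0.2}]' 1 8;python3 go.py; python3 keyfit.py scene side ; ls -t pics|head -4
python3 - <<'E'
import cv2
c=cv2.imread('pics/kf_side_1800.png')
E
cd pics; f=$(ls -t kf_side_18*|head -1); python3 -c "
import cv2;c=cv2.imread('$f');cv2.imwrite('ks18.png',cv2.resize(c[140:320,220:420],None,fx=3.3,fy=3.3,interpolation=2))
c=cv2.imread('$f'.replace('side','scene'));cv2.imwrite('kc18.png',cv2.resize(c[150:300,260:440],None,fx=3.5,fy=3.5,interpolation=2))"
```

```text
time: 18.0
eef_pos: [0.4737, -0.0192, 0.1435]
orientation: [-0.0, 0.841, -0.54, 0.0]
contact_force: [0.9, 0.2, -0.2]
finger_gap: 0.0136
t 18.0 pos [ 0.4737 -0.0192  0.1435] th -65.41 j6 48.9 F [ 0.9  0.2 -0.2] gap 0.0136 toolz [ 0. -0. -1.]
scene 303
side 523
kf_yz_side_1800.png
kf_side_1800.png
kf_yz_scene_1800.png
kf_scene_1800.png
```

View pics/ks18.png

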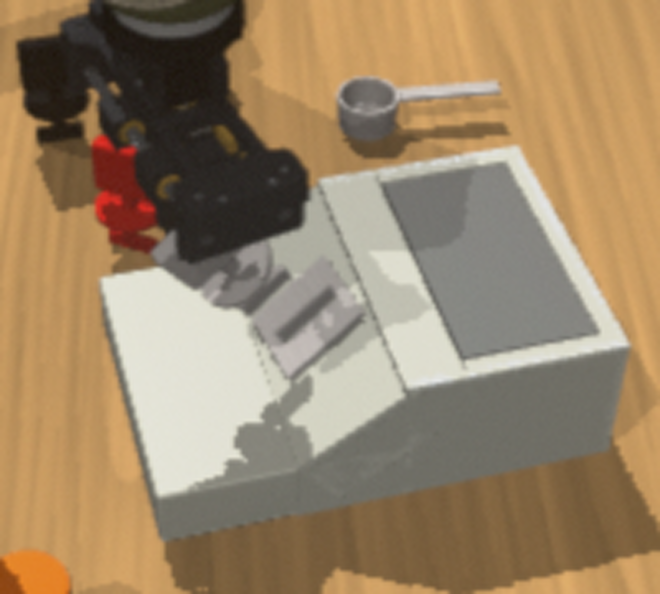

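View pics/kc18.png

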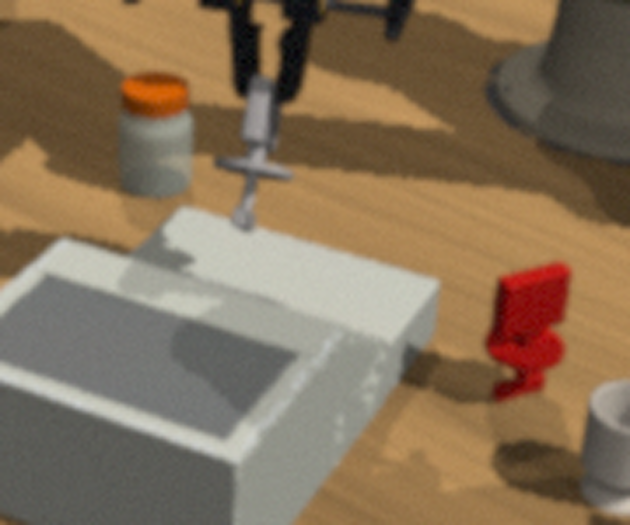

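View pics/kf_yz_side_1800.png

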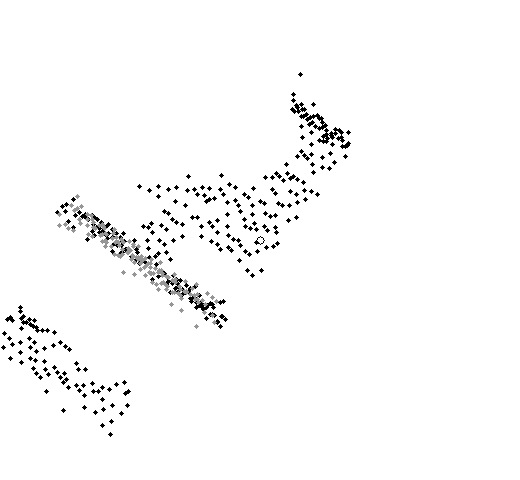

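View pics/kf_yz_scene_1800.png

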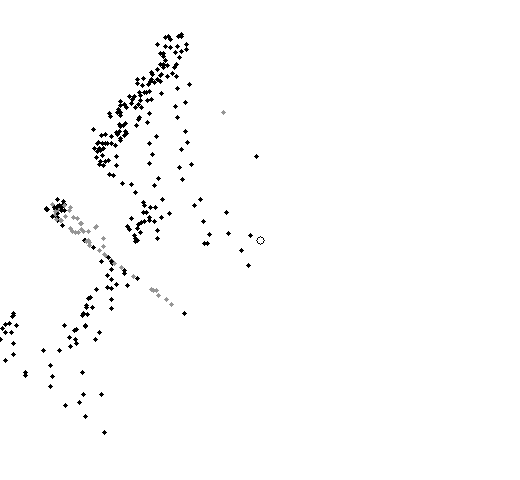

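Run:
```python
from h import *
from scipy.spatial.transform import Rotation as Ro
s=env.observe();q=s['orientation'];R=Ro.from_quat([q[1],q[2],q[3],q[0]]).as_matrix();p=s['eef_pos']
c=cam('side');P=cloud(c);hsv=cv2.cvtColor(c['image'],cv2.COLOR_BGR2HSV)
T=(P-p)@R
m=(c['range_z']>0)&(abs(T[...,0])<.03)&(abs(T[...,1])<.07)&(T[...,2]>-.06)&(T[...,2]<.06)&(hsv[...,2]>60)&(hsv[...,1]<60)
t=T[m]
ph=np.radians(36); 
# key coords: kx along tool y rotated, kz up
kx=np.array([0,np.cos(ph),np.sin(ph)]);kz=np.array([0,np.sin(ph),-np.cos(ph)])
a=t@kx;b=t@kz
print('hist kz',np.histogram(b*1000,bins=np.arange(-80,60,5)))
lo=b<-.05
print('bit n',lo.sum(),'x',np.percentile(t[lo,0],[5,25,50,75,95]).round(4),'kx',np.percentile(a[lo],[1,5,50,95,99]).round(4),'kz',np.percentile(b[lo],[2,50,98]).round(4))
g=(b>-.03+.02)
print('grip x',np.percentile(t[g,0],[5,50,95]).round(4),'kx',np.percentile(a[g],[2,98]).round(4),'kz',np.percentile(b[g],[2,98]).round(4))
O=np.array([.5457,.0128,.075]); yaw=np.radians(12.6)
O=O+.0003*np.array([-np.sin(yaw),np.cos(yaw),0])
print('O in tool',((O-p)@R).round(4),'kx,kz',((O-p)@R@kx).round(4),((O-p)@R@kz).round(4))
```

```text
hist kz (array([  0,   0,   0,   9,  32,  32,   7,   0,   0,   0,  14, 209,  39,
         6,  19,  27,  26,  13,   9,  15,  11,  17,  40,   2,   2,   0,
         0]), array([-80, -75, -70, -65, -60, -55, -50, -45, -40, -35, -30, -25, -20,
       -15, -10,  -5,   0,   5,  10,  15,  20,  25,  30,  35,  40,  45,
        50,  55]))
bit n 73 x [-0.0011  0.0012  0.0023  0.0032  0.0043] kx [-0.0394 -0.0387 -0.0245 -0.004  -0.0019] kz [-0.0619 -0.0556 -0.0503]
grip x [-0.0029  0.0052  0.0074] kx [-0.0272  0.0041] kz [-0.0074  0.0351]
O in tool [ 0.0006 -0.0789  0.0684] kx,kz -0.0236 -0.1017
```

```bash
python3 -m handwheel '[{"dp":[0.001,-0.008,0.005],"roll":0},{"dp":[0.001,-0.0135,0.0138],"roll":0},{"dp":[0.001,-0.018,0.020],"roll":0},{"dp":[0.001,-0.0215,0.0248],"roll":0},{"dp":[0.001,-0.0234,0.0275],"roll":0},{"dp":[0.001,-0.0246,0.0291],"roll":0},{"dp":[0.001,-0.0246,0.0291],"roll":0},{"dp":[0.001,-0.0246,0.0291],"roll":0}]' 1 10; python3 go.py
python3 - <<'E'
from h import *
c=cam('side','a');cv2.imwrite('pics/i1.png',cv2.resize(c['image'][160:300,240:400],None,fx=4,fy=4,interpolation=2))
c=cam('scene')
cv2.imwrite('pics/i2.png',cv2.resize(c['image'][150:300,260:440],None,fx=3.5,fy=3.5,interpolation=2))
E
```

```text
time: 19.15
eef_pos: [0.4964, -0.0099, 0.1143]
orientation: [-0.0, 0.841, -0.54, 0.0]
contact_force: [0.6, -0.1, -0.8]
finger_gap: 0.0142
t 19.15 pos [ 0.4964 -0.0099  0.1143] th -65.43 j6 50.7 F [ 0.6 -0.1 -0.8] gap 0.0142 toolz [ 0. -0. -1.]
```

View pics/i1.png

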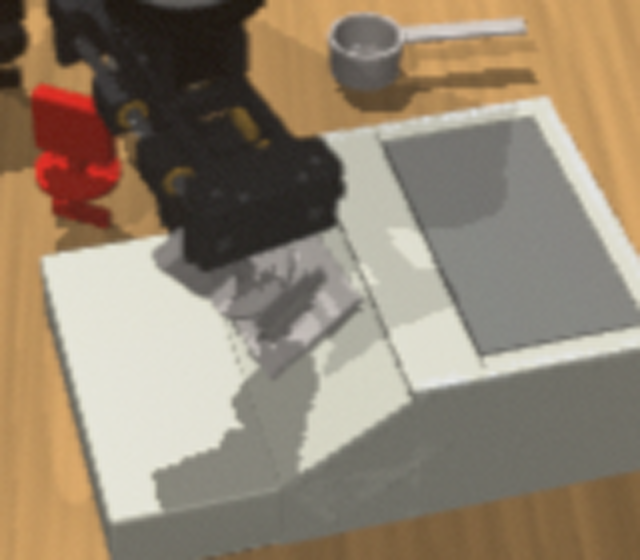

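The bit sits right over the slot at about (290,300) in the crop. Advancing slowly.

```bash
python3 -m handwheel '[{"dp":[0,-0.0012,0.0016],"roll":0},{"dp":[0,-0.0024,0.0032],"roll":0},{"dp":[0,-0.0035,0.0049],"roll":0},{"dp":[0,-0.0047,0.0065],"roll":0},{"dp":[0,-0.0059,0.0081],"roll":0},{"dp":[0,-0.0071,0.0097],"roll":0},{"dp":[0,-0.0071,0.0097],"roll":0},{"dp":[0,-0.0071,0.0097],"roll":0}]' 1 10; python3 go.py; python3 keyfit.py side; ls -t pics|head -2;  python3 - <<'E'
from h import *
c=cam('side');cv2.imwrite('pics/i3.png',cv2.resize(c['image'][160:300,240:400],None,fx=4,fy=4,interpolation=2))
E
```

```text
time: 20.25
eef_pos: [0.5029, -0.0069, 0.1045]
orientation: [-0.0, 0.841, -0.54, 0.0]
contact_force: [-0.1, -1.1, -1.0]
finger_gap: 0.0139
t 20.25 pos [ 0.5029 -0.0069  0.1045] th -65.43 j6 51.3 F [-0.1 -1.1 -1. ] gap 0.0139 toolz [ 0. -0. -1.]
side 1452
kf_yz_side_2025.png
kf_side_2025.png
```

View pics/i3.png

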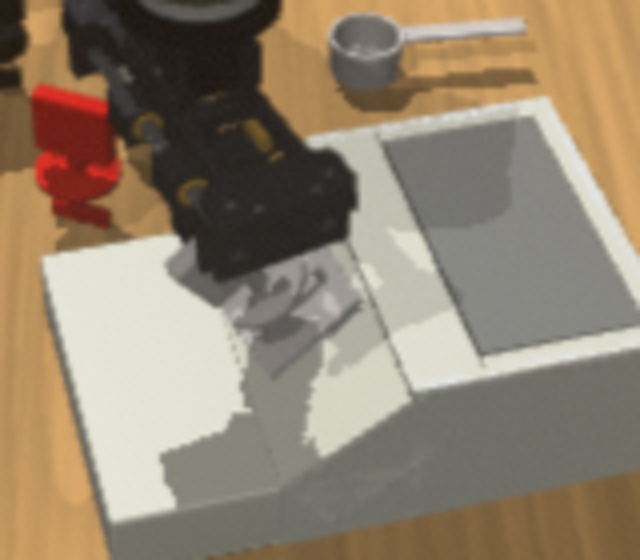

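```bash
python3 -m handwheel '[{"dp":[0,-0.0012,0.0016],"roll":0},{"dp":[0,-0.0024,0.0032],"roll":0},{"dp":[0,-0.0035,0.0049],"roll":0},{"dp":[0,-0.0047,0.0065],"roll":0},{"dp":[0,-0.0059,0.0081],"roll":0},{"dp":[0,-0.0071,0.0097],"roll":0},{"dp":[0,-0.0071,0.0097],"roll":0},{"dp":[0,-0.0071,0.0097],"roll":0}]' 1 10; python3 go.py; python3 keyfit.py side; ls -t pics|head -2;  python3 - <<'E'
from h import *
c=cam('side');cv2.imwrite('pics/i4.png',cv2.resize(c['image'][160:300,240:400],None,fx=4,fy=4,interpolation=2))
E
```

```text
time: 21.35
eef_pos: [0.5093, -0.0039, 0.0947]
orientation: [-0.0, 0.841, -0.54, -0.0]
contact_force: [0.4, -0.6, -1.2]
finger_gap: 0.0141
t 21.35 pos [ 0.5093 -0.0039  0.0947] th -65.42 j6 51.8 F [ 0.4 -0.6 -1.2] gap 0.0141 toolz [-0.  0. -1.]
side 1394
kf_yz_side_2135.png
kf_side_2135.png
```

View pics/i4.png

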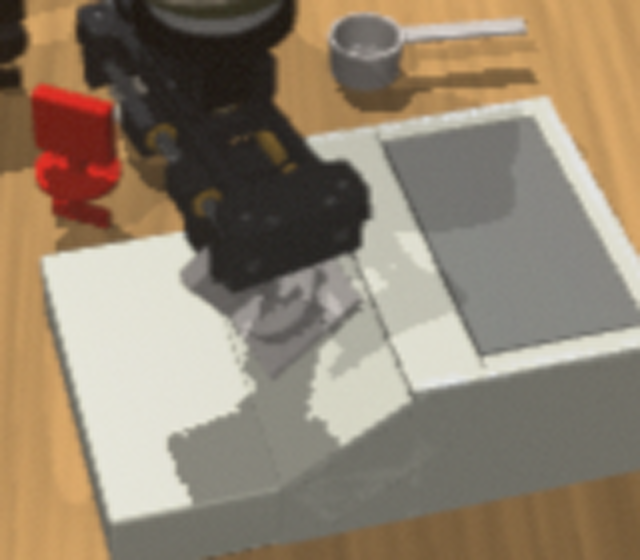

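```bash
python3 -m handwheel '[{"dp":[0,-0.0012,0.0016],"roll":0},{"dp":[0,-0.0024,0.0032],"roll":0},{"dp":[0,-0.0035,0.0049],"roll":0},{"dp":[0,-0.0047,0.0065],"roll":0},{"dp":[0,-0.0059,0.0081],"roll":0},{"dp":[0,-0.0071,0.0097],"roll":0},{"dp":[0,-0.0080,0.0110],"roll":0},{"dp":[0,-0.0080,0.0110],"roll":0}]' 1 10; python3 go.py; python3 keyfit.py side scene; ls -t pics|head -4;  python3 - <<'E'
from h import *
c=cam('side');cv2.imwrite('pics/i5.png',cv2.resize(c['image'][160:300,240:400],None,fx=4,fy=4,interpolation=2))
E
```

```text
time: 22.45
eef_pos: [0.5159, 0.0001, 0.0846]
orientation: [0.0, 0.841, -0.54, -0.001]
contact_force: [-8.6, 3.4, 11.6]
finger_gap: 0.0138
t 22.45 pos [5.159e-01 1.000e-04 8.460e-02] th -65.4 j6 52.4 F [-8.6  3.4 11.6] gap 0.0138 toolz [-0.002  0.001 -1.   ]
side 1240
scene 466
kf_yz_scene_2245.png
kf_scene_2245.png
kf_yz_side_2245.png
kf_side_2245.png
```

View pics/i5.png

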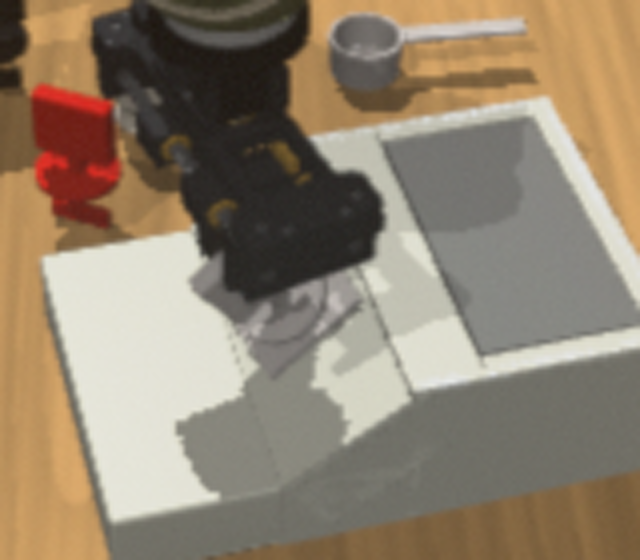

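Contact with the plate is about 15 N along the lock axis. I'll let go so the disc can settle, then measure.

```bash
python3 -m handwheel '[{"dp":[0,0,0],"roll":0},{"dp":[0,0,0],"roll":0},{"dp":[0,0,0],"roll":0},{"dp":[0,0,0],"roll":0},{"dp":[0,0.01,-0.02],"roll":0},{"dp":[0,0.02,-0.05],"roll":0},{"dp":[0,0.03,-0.09],"roll":0},{"dp":[0,0.06,-0.12],"roll":0}]' -0.1 10; python3 go.py
cat > lockview.py <<'E'
from h import *
import sys
yaw=np.radians(12.6);o=np.array([.5457,.0128,.075])
B=np.array([[np.cos(yaw),-np.sin(yaw),0],[np.sin(yaw),np.cos(yaw),0],[0,0,1]])
a=np.radians(35)
L=B@np.array([[np.cos(a),0,-np.sin(a)],[0,1,0],[np.sin(a),0,np.cos(a)]])
def pts(n,save):
    c=cam(n,save);P=cloud(c);q=(P-o)@L
    hsv=cv2.cvtColor(c['image'],cv2.COLOR_BGR2HSV)
    m=(c['range_z']>0)&(abs(q[...,0])<.045)&(abs(q[...,1])<.045)&(q[...,2]>.006)&(q[...,2]<.08)&(hsv[...,1]<70)
    return c,q[m],m
if __name__=='__main__':
    tag=sys.argv[1]
    for n in ('side','scene','wrist'):
        c,q,m=pts(n,'L%s_%s'%(n,tag))
        print(n,len(q))
        g=q[q[:,2]>.014]
        if len(g)>20:
            print(' grip n',len(g),'lo',np.percentile(g,2,axis=0).round(4),'hi',np.percentile(g,98,axis=0).round(4))
            w,v=np.linalg.eigh(np.cov(g[:,:2].T));print(' dir deg',np.degrees(np.arctan2(v[1,1],v[0,1])).round(1),np.sqrt(w).round(4))
            t=g[g[:,2]>g[:,2].max()-.005]; w,v=np.linalg.eigh(np.cov(t[:,:2].T));print(' topc',len(t),t.mean(0).round(4),'dir',np.degrees(np.arctan2(v[1,1],v[0,1])).round(1),np.sqrt(w).round(4))
        d=q[(q[:,2]<.012)&(np.hypot(q[:,0],q[:,1])<.028)]
        if len(d)>20:
            A=np.c_[d[:,:2],np.ones(len(d))];s=np.linalg.lstsq(A,d[:,2],rcond=None)[0];print(' disc plane',len(d),s.round(4))
E
python3 lockview.py r1
python3 - <<'E'
import cv2
c=cv2.imread('pics/Lside_r1.png');cv2.imwrite('pics/i6.png',cv2.resize(c[160:300,240:400],None,fx=4,fy=4,interpolation=2))
E
```

```text
time: 23.6
eef_pos: [0.4622, -0.0257, 0.2052]
orientation: [-0.0, 0.842, -0.54, 0.001]
contact_force: [0.4, -1.3, -0.2]
finger_gap: 0.0483
t 23.6 pos [ 0.4622 -0.0257  0.2052] th -65.38 j6 47.6 F [ 0.4 -1.3 -0.2] gap 0.0483 toolz [ 0.001 -0.    -1.   ]
side 576
 grip n 481 lo [-0.0441 -0.02    0.0146] hi [0.0008 0.0119 0.0678]
 dir deg -162.1 [0.0066 0.013 ]
 topc 26 [-0.0248  0.0015  0.0676] dir 137.0 [0.0037 0.004 ]
scene 255
 grip n 179 lo [-0.0243 -0.0156  0.0145] hi [0.0042 0.0171 0.0661]
 dir deg 150.8 [0.0067 0.0086]
 topc 13 [-0.0201  0.0053  0.0653] dir 101.2 [0.002  0.0039]
 disc plane 49 [0.3684 0.0205 0.0143]
wrist 3047
 grip n 2455 lo [-0.0434 -0.0192  0.0144] hi [0.0025 0.0149 0.0675]
 dir deg -158.9 [0.0078 0.0129]
 topc 208 [-0.0236  0.003   0.0666] dir 52.1 [0.0035 0.0042]
 disc plane 130 [0.1712 0.0156 0.0141]
```

View pics/i6.png

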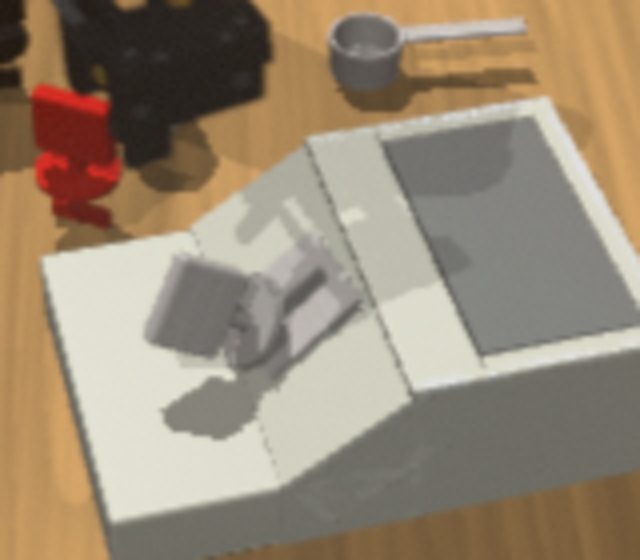

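View pics/Lwrist_r1.png

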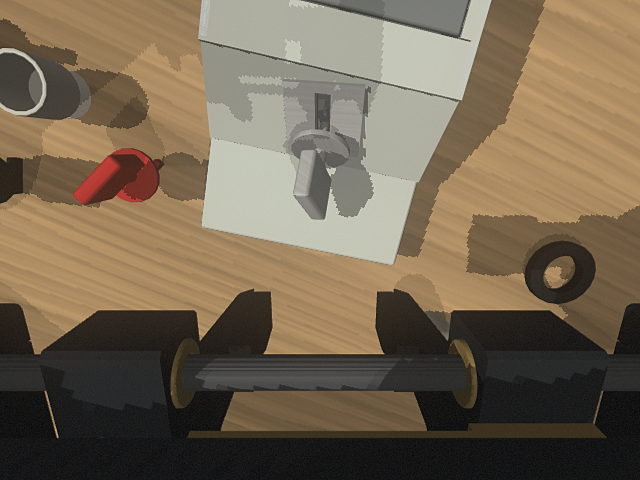

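The key stayed in the slot but tipped further forward. Side crop grip is about (200,305), with the disc off the plate on the up-slope side. I'll measure its pose, then re-grip it.

```bash
cat > hz.py <<'E'
from h import *
import sys
O=np.array([.5457,.0128,.075]); 
yaw=np.radians(float(sys.argv[2])); u=np.array([np.cos(yaw),np.sin(yaw),0]);w=np.array([-np.sin(yaw),np.cos(yaw),0])
im=np.full((560,760,3),255,np.uint8)
for n,col in (('wrist',(0,0,0)),('side',(0,0,255)),('scene',(255,0,0))):
    c=cam(n);P=cloud(c)-O;hsv=cv2.cvtColor(c['image'],cv2.COLOR_BGR2HSV)
    h=P@u;y=P@w;z=P[...,2]
    m=(c['range_z']>0)&(abs(y)<.05)&(abs(h)<.09)&(hsv[...,1]<40)&(hsv[...,2]>60)&(z>-.04)&(z<.1)
    # drop box surface
    q=P[m]; yb=np.radians(12.6); bx=q@np.array([np.cos(yb),np.sin(yb),0]); surf=np.where(bx<-.034,-.029,bx*.7-.0)
    k=q[:,2]>surf+.007
    q=q[k]
    for a in q: cv2.circle(im,(int(440+a@u*5000),int(380-a[2]*5000)),1,col,-1)
    print(n,len(q),'y range',np.percentile(q@w,[2,50,98]).round(4))
    if n=='wrist' : np.save('wq.npy',q)
cv2.line(im,(440-260,380+182),(440+160,380-112),(0,180,0),1)
cv2.imwrite('pics/hz_%s.png'%sys.argv[1],im)
E
python3 hz.py 1 24.3
```

```text
wrist 3319 y range [-0.0199  0.0051  0.0228]
side 685 y range [-0.021   0.0019  0.0182]
scene 243 y range [-0.019   0.0108  0.0259]
```

View pics/hz_1.png

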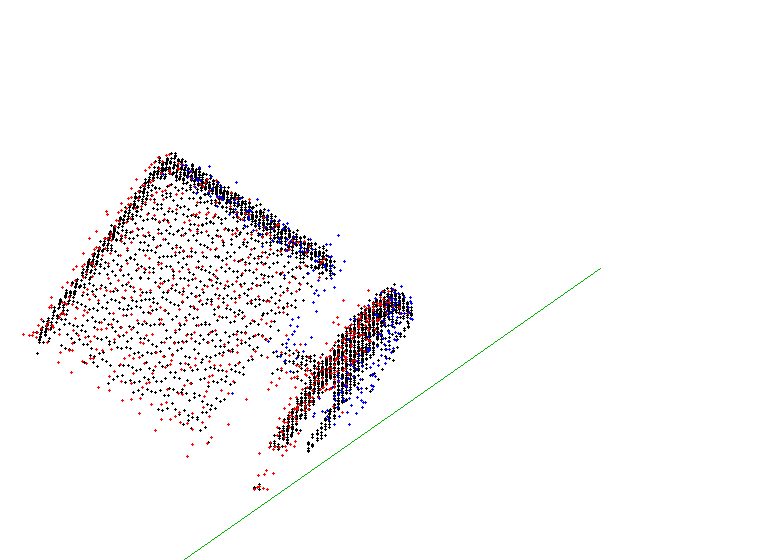

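Run:
```python
import numpy as np,cv2
q=np.load('wq.npy');yaw=np.radians(24.3);u=np.array([np.cos(yaw),np.sin(yaw),0]);w=np.array([-np.sin(yaw),np.cos(yaw),0])
h=q@u*1000;z=q[:,2]*1000;y=q@w*1000
# upper edge strip
X=440+5*h;Y=380-5*z
d=(Y-157)-(X-170)*(108/163)
s=(X>175)&(X<325)&(abs(d)<10)
print(s.sum(),'y vs h:',np.polyfit(h[s],y[s],1),np.percentile(y[s],[2,50,98]))
print(cv2.minAreaRect(np.c_[h[s],y[s]].astype(np.float32)))
# top end strip
d2=(Y-335)-(X-35)*(-178/135)
s=(X>45)&(X<160)&(abs(d2)<12)
print(s.sum(),'y vs z',np.polyfit(z[s],y[s],1),np.percentile(y[s],[2,50,98]))
```

```text
588 y vs h: [-0.16554734  5.61226778] [ 4.9550871  11.91110679 18.51068211]
((-37.954776763916016, 12.21141242980957), (12.123327255249023, 31.437606811523438), 80.08531188964844)
319 y vs z [ 0.34463439 -0.08339776] [ 0.42586487  9.3679718  19.12948665]
```

```bash
python3 go.py .4969 -.0032 .0726 -65.7; python3 -m handwheel '[{"dp":[-0.006,-0.02,0],"roll":0.3},{"dp":[-0.006,-0.0405,0.02],"roll":0.3},{"dp":[-0.006,-0.0405,0.06],"roll":0.3},{"dp":[-0.006,-0.0405,0.09],"roll":0.3},{"dp":[-0.006,-0.0405,0.115],"roll":0.3},{"dp":[-0.006,-0.0405,0.129],"roll":0.3},{"dp":[-0.006,-0.0405,0.1325],"roll":0.3},{"dp":[-0.006,-0.0405,0.1325],"roll":0.3}]' -0.1 ; python3 go.py .4969 -.0032 .0726 -65.7
```

```text
t 23.9 pos [ 0.4621 -0.0253  0.2027] th -65.42 j6 47.7 F [ 0.3 -0.   0.4] gap 0.0484 toolz [-0.002  0.001 -1.   ]
dp [-0.0054 -0.041   0.1301]
roll 0.28
time: 24.9
eef_pos: [0.4967, -0.0032, 0.0716]
orientation: [-0.0, 0.84, -0.543, 0.0]
contact_force: [0.9, 0.7, 0.7]
finger_gap: 0.0485
t 24.9 pos [ 0.4967 -0.0032  0.0716] th -65.72 j6 51.8 F [0.9 0.7 0.7] gap 0.0485 toolz [ 0. -0. -1.]
dp [ 0.     -0.0002 -0.001 ]
roll -0.02
```

Close lightly (6 N), then swing the grip up the arc.

```bash
python3 -m handwheel '[{"dp":[0,0,0],"roll":0},{"dp":[0,0,0],"roll":0},{"dp":[0,0,0],"roll":0},{"dp":[0,0,0],"roll":0},{"dp":[0,-0.003,-0.006],"roll":0},{"dp":[0.001,-0.006,-0.011],"roll":0},{"dp":[0.002,-0.010,-0.0155],"roll":0},{"dp":[0.002,-0.013,-0.019],"roll":0}]' 1 6; python3 go.py; python3 -m handwheel '[{"dp":[0.001,-0.002,-0.002],"roll":0},{"dp":[0.0015,-0.004,-0.004],"roll":0},{"dp":[0.002,-0.006,-0.0052],"roll":0},{"dp":[0.0025,-0.008,-0.0062],"roll":0},{"dp":[0.003,-0.009,-0.0065],"roll":0},{"dp":[0.003,-0.009,-0.0065],"roll":0},{"dp":[0.003,-0.009,-0.0065],"roll":0},{"dp":[0.003,-0.009,-0.0065],"roll":0}]' 1 6; python3 go.py; python3 keyfit.py side; python3 hz.py 2 24.3
```

```text
time: 25.9
eef_pos: [0.5093, 0.0004, 0.0906]
orientation: [-0.0, 0.84, -0.543, 0.0]
contact_force: [-0.2, -0.3, -2.5]
finger_gap: 0.0146
t 25.9 pos [5.093e-01 4.000e-04 9.060e-02] th -65.72 j6 52.6 F [-0.2 -0.3 -2.5] gap 0.0146 toolz [ 0. -0. -1.]
time: 26.9
eef_pos: [0.5185, 0.0013, 0.0967]
orientation: [-0.0, 0.84, -0.543, -0.0]
contact_force: [0.6, -0.7, -1.8]
finger_gap: 0.0142
t 26.9 pos [0.5185 0.0013 0.0967] th -65.72 j6 52.9 F [ 0.6 -0.7 -1.8] gap 0.0142 toolz [ 0.  0. -1.]
side 1492
wrist 6773 y range [-0.022   0.0005  0.022 ]
side 494 y range [-0.024  -0.0051  0.0071]
scene 297 y range [-0.0203  0.0031  0.0243]
```

View pics/hz_2.png

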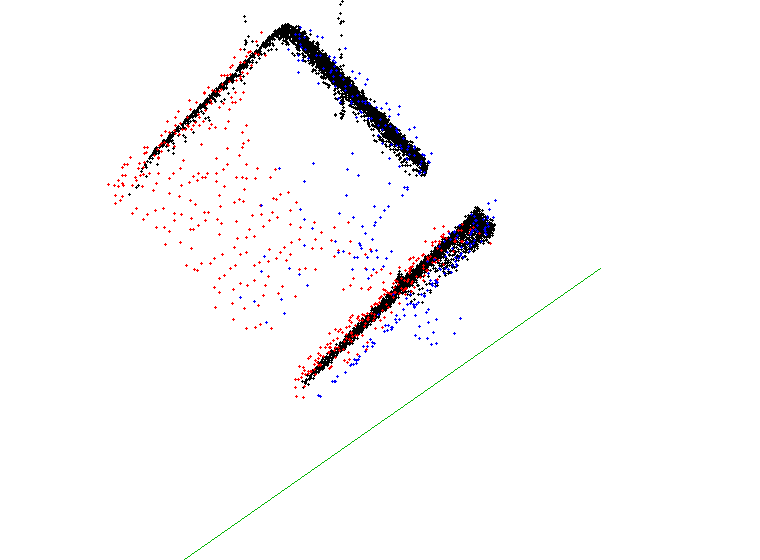

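Tilt is now 45° with the bit through the plate. Pushing along the lock axis should seat the disc flat.

```bash
python3 -m handwheel '[{"dp":[0,-0.003,0],"roll":0},{"dp":[0,-0.006,0.001],"roll":0},{"dp":[0,-0.008,0.003],"roll":0},{"dp":[0,-0.010,0.006],"roll":0},{"dp":[0,-0.012,0.009],"roll":0},{"dp":[0,-0.013,0.0105],"roll":0},{"dp":[0,-0.014,0.012],"roll":0},{"dp":[0,-0.014,0.012],"roll":0}]' 1 8; python3 go.py; python3 hz.py 3 24.3
```

```text
time: 28.1
eef_pos: [0.5321, 0.0074, 0.086]
orientation: [-0.001, 0.84, -0.543, 0.001]
contact_force: [-1.8, 2.2, 10.6]
finger_gap: 0.0141
t 28.1 pos [0.5321 0.0074 0.086 ] th -65.71 j6 53.8 F [-1.8  2.2 10.6] gap 0.0141 toolz [ 0.003  0.    -1.   ]
wrist 6318 y range [-0.0198  0.0014  0.0222]
side 420 y range [-0.0209 -0.0048  0.0094]
scene 225 y range [-0.0141  0.0037  0.024 ]
```

View pics/hz_3.png

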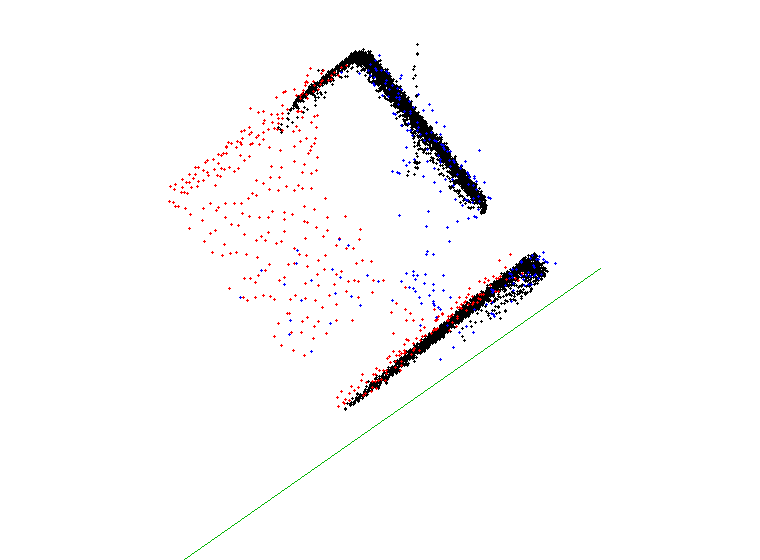

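```bash
python3 -m handwheel '[{"dp":[0,0.0017,0.001],"roll":0},{"dp":[0,0.0035,0.0025],"roll":0},{"dp":[0,0.003,0.0033],"roll":0},{"dp":[0,0.0025,0.004],"roll":0},{"dp":[0,0.002,0.0048],"roll":0},{"dp":[0,0.0015,0.0055],"roll":0},{"dp":[0,0.0015,0.0055],"roll":0},{"dp":[0,0.0015,0.0055],"roll":0}]' 1 12; python3 go.py; python3 hz.py 4 24.3
```

```text
time: 29.25
eef_pos: [0.5309, 0.0071, 0.0813]
orientation: [-0.001, 0.84, -0.543, 0.001]
contact_force: [-4.6, 4.0, 17.1]
finger_gap: 0.0143
t 29.25 pos [0.5309 0.0071 0.0813] th -65.71 j6 53.7 F [-4.6  4.  17.1] gap 0.0143 toolz [ 0.003  0.001 -1.   ]
wrist 5984 y range [-0.0172  0.002   0.0224]
side 397 y range [-0.0202 -0.0046  0.0081]
scene 210 y range [-0.0149  0.0038  0.0245]
```

View pics/hz_4.png

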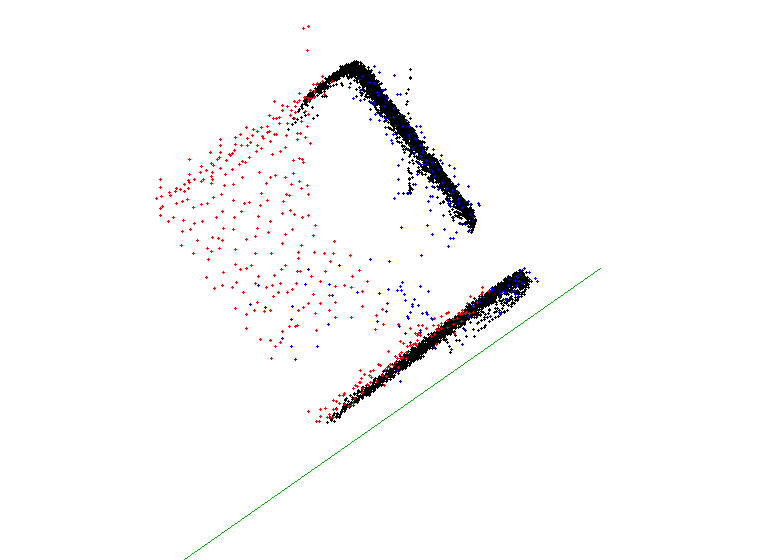

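The disc is about 2 mm proud because the gripper forces the key's y horizontal while the slot is twisted. The bit is already past the plate, so rolling +11.7° brings the key square to the lock and lets it seat flat.

```bash
python3 -m handwheel '[{"dp":[0,0,0],"roll":2},{"dp":[-0.0005,-0.0003,0.0003],"roll":4},{"dp":[-0.001,-0.0006,0.0007],"roll":6},{"dp":[-0.0015,-0.001,0.001],"roll":8},{"dp":[-0.002,-0.0015,0.0015],"roll":10},{"dp":[-0.002,-0.0015,0.002],"roll":11.7},{"dp":[-0.002,-0.0015,0.0025],"roll":11.7},{"dp":[-0.002,-0.0015,0.0025],"roll":11.7}]' 1 8; python3 go.py; python3 hz.py 5 12.6
```

```text
time: 30.4
eef_pos: [0.531, 0.0086, 0.0778]
orientation: [-0.0, 0.78, -0.625, 0.001]
contact_force: [-4.2, -1.2, 10.7]
finger_gap: 0.0142
t 30.4 pos [0.531  0.0086 0.0778] th -77.41 j6 65.7 F [-4.2 -1.2 10.7] gap 0.0142 toolz [ 0.002 -0.001 -1.   ]
wrist 3145 y range [-0.0077 -0.0007  0.0061]
side 274 y range [-0.0211 -0.0065  0.0034]
scene 190 y range [-0.0119  0.0031  0.0195]
```

View pics/hz_5.png

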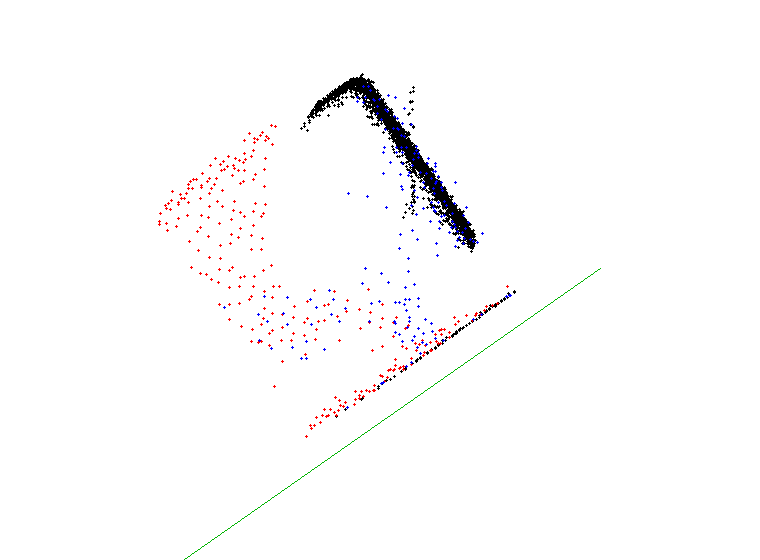

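Seated: disc flat on the plate, tilt 34.5°, i.e. home and square. Now I'll open slightly to a cage and check that it stays.

```bash
python3 -m handwheel '[{"dp":[0,0,-0.0005],"roll":0},{"dp":[0,0,-0.001],"roll":0},{"dp":[0,0,-0.001],"roll":0},{"dp":[0,0,-0.001],"roll":0},{"dp":[0,0,-0.001],"roll":0},{"dp":[0,0,-0.001],"roll":0},{"dp":[0,0,-0.001],"roll":0},{"dp":[0,0,-0.001],"roll":0}]' 0.5 30; python3 go.py; python3 hz.py 6 12.6
```

```text
time: 31.55
eef_pos: [0.5305, 0.0088, 0.0778]
orientation: [-0.0, 0.78, -0.625, 0.0]
contact_force: [0.5, 0.1, 0.4]
finger_gap: 0.0223
t 31.55 pos [0.5305 0.0088 0.0778] th -77.42 j6 65.7 F [0.5 0.1 0.4] gap 0.0223 toolz [ 0. -0. -1.]
wrist 3388 y range [-0.0247 -0.0048  0.0183]
side 543 y range [-0.026  -0.0113  0.    ]
scene 267 y range [-0.0237 -0.0003  0.0231]
```

View pics/hz_6.png

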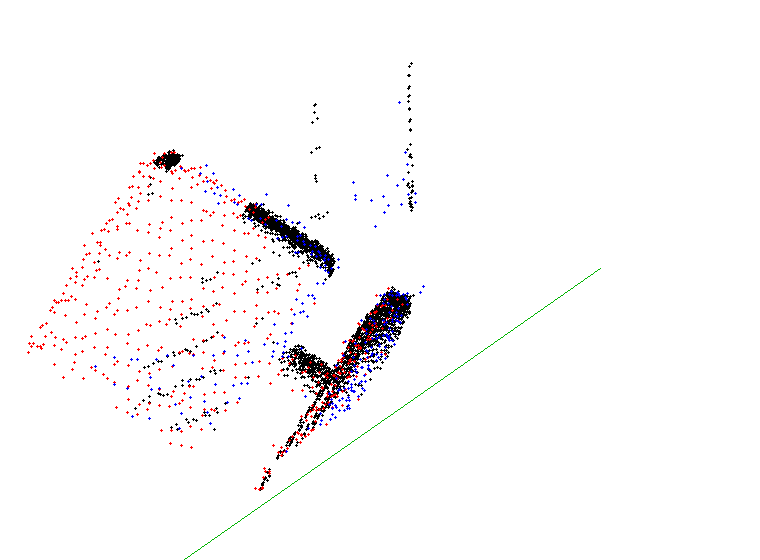

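It slid down the slope and tipped again, so the key has to stay held until the bit is turned. I'll recover it as before, gripping higher so the turn clears the plate.

Run:
```python
import numpy as np
from h import *
q=np.load('wq.npy');yaw=np.radians(12.6);u=np.array([np.cos(yaw),np.sin(yaw),0]);w=np.array([-np.sin(yaw),np.cos(yaw),0])
h=q@u*1000;z=q[:,2]*1000;y=q@w*1000
X=440+5*h;Y=380-5*z
s=(X>250)&(X<330)&(abs(Y-205-(X-250)*60/83)<10); print(s.sum(),np.polyfit(h[s],y[s],1),np.percentile(y[s],[2,50,98]),h[s].mean())
s=(X>155)&(X<182)&(Y<172);print(s.sum(),np.percentile(y[s],[2,50,98]),h[s].mean(),z[s].mean())
c=cam('wrist','w7')
```

```text
1012 [ 0.09338853 -3.27691773] [-12.23051268  -6.11862993   0.16287736] -30.00524254467397
220 [-14.60195335  -8.12367937  -2.17170346] -54.135856482799596 44.02255260494461
```

View pics/w7.png

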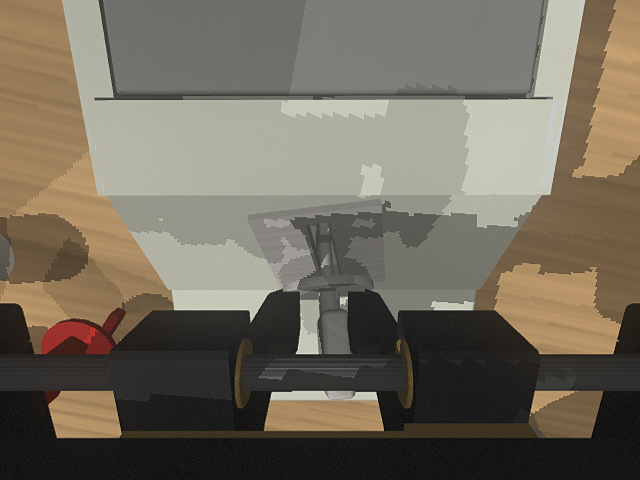

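```bash
python3 -m handwheel '[{"dp":[0,0,0],"roll":0},{"dp":[0,0,0],"roll":0},{"dp":[0,0,-0.03],"roll":0},{"dp":[0.002,0.01,-0.05],"roll":0},{"dp":[0.004,0.039,-0.05],"roll":0},{"dp":[0.0044,0.0393,-0.035],"roll":0},{"dp":[0.0044,0.0393,-0.01],"roll":0},{"dp":[0.0044,0.0393,-0.0022],"roll":0}]' 0 8; python3 go.py .4931 -.0041 .08 -77.4; python3 hz.py 7 12.6
```

```text
time: 32.75
eef_pos: [0.4926, -0.0038, 0.0782]
orientation: [0.001, 0.78, -0.625, -0.001]
contact_force: [-0.6, 0.1, -0.4]
finger_gap: 0.0441
t 32.75 pos [ 0.4926 -0.0038  0.0782] th -77.42 j6 63.3 F [-0.6  0.1 -0.4] gap 0.0441 toolz [-0.003  0.001 -1.   ]
dp [ 0.0004 -0.0004 -0.0018]
roll -0.02
wrist 6362 y range [-0.0256 -0.0053  0.022 ]
side 306 y range [-0.0299 -0.011   0.0005]
scene 344 y range [-0.0206  0.0007  0.0214]
```

View pics/hz_7.png

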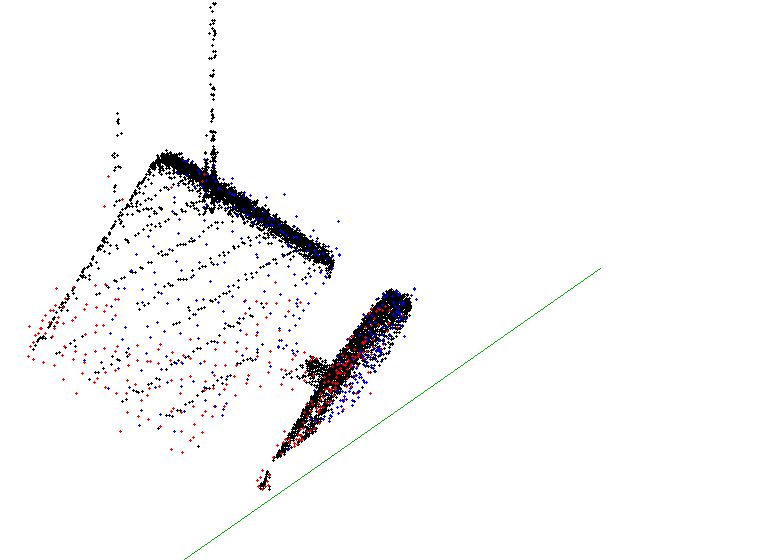

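```bash
python3 -m handwheel '[{"dp":[0,0,0],"roll":0},{"dp":[0,0,0],"roll":0},{"dp":[0,0,0],"roll":0},{"dp":[0,0,0],"roll":0},{"dp":[-0.0005,-0.003,-0.006],"roll":0},{"dp":[-0.001,-0.008,-0.012],"roll":0},{"dp":[-0.002,-0.012,-0.0165],"roll":0},{"dp":[-0.003,-0.017,-0.020],"roll":0}]' 1 8; python3 go.py;  python3 -m handwheel '[{"dp":[-0.0005,-0.003,-0.001],"roll":0},{"dp":[-0.001,-0.006,0],"roll":0},{"dp":[-0.0015,-0.009,0.001],"roll":0},{"dp":[-0.002,-0.012,0.003],"roll":0},{"dp":[-0.002,-0.0145,0.005],"roll":0},{"dp":[-0.002,-0.0150,0.006],"roll":0},{"dp":[-0.002,-0.0150,0.006],"roll":0},{"dp":[-0.002,-0.0150,0.006],"roll":0}]' 1 8; python3 go.py; python3 hz.py 8 12.6
```

```text
time: 33.9
eef_pos: [0.5092, 0.0027, 0.1002]
orientation: [0.0, 0.78, -0.625, -0.0]
contact_force: [0.3, -0.2, -2.6]
finger_gap: 0.0136
t 33.9 pos [0.5092 0.0027 0.1002] th -77.42 j6 64.5 F [ 0.3 -0.2 -2.6] gap 0.0136 toolz [-0. -0. -1.]
time: 34.9
eef_pos: [0.5237, 0.0077, 0.0946]
orientation: [-0.0, 0.78, -0.625, 0.001]
contact_force: [-0.1, 0.7, 6.0]
finger_gap: 0.0138
t 34.9 pos [0.5237 0.0077 0.0946] th -77.42 j6 65.4 F [-0.1  0.7  6. ] gap 0.0138 toolz [ 0.001 -0.    -1.   ]
wrist 4832 y range [-0.0206 -0.0004  0.02  ]
side 421 y range [-0.0216 -0.0056  0.0058]
scene 238 y range [-0.0057  0.0059  0.0155]
```

View pics/hz_8.png

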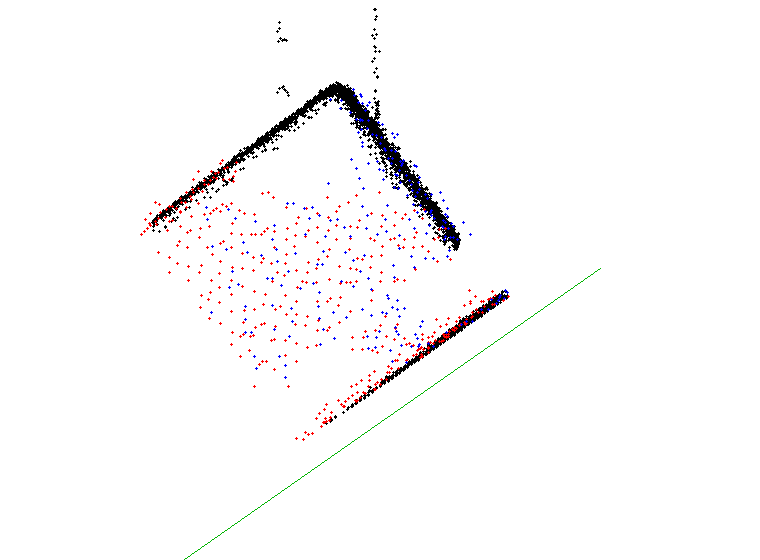

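```bash
python3 -m handwheel '[{"dp":[0,-0.002,-0.0015],"roll":0},{"dp":[0,-0.004,-0.0028],"roll":0},{"dp":[0,-0.0047,-0.002],"roll":0},{"dp":[0,-0.0053,-0.001],"roll":0},{"dp":[0,-0.0058,0],"roll":0},{"dp":[0,-0.0063,0.001],"roll":0},{"dp":[0,-0.0063,0.001],"roll":0},{"dp":[0,-0.0063,0.001],"roll":0}]' 1 12; python3 go.py; python3 hz.py 9 12.6
```

```text
time: 36.05
eef_pos: [0.5299, 0.0092, 0.0948]
orientation: [-0.0, 0.78, -0.625, 0.001]
contact_force: [-5.9, 0.9, 16.5]
finger_gap: 0.014
t 36.05 pos [0.5299 0.0092 0.0948] th -77.41 j6 65.7 F [-5.9  0.9 16.5] gap 0.014 toolz [ 0.002 -0.    -1.   ]
wrist 3204 y range [-0.007  -0.0003  0.0069]
side 372 y range [-0.0207 -0.0056  0.0055]
scene 231 y range [-0.0048  0.0058  0.0094]
```

View pics/hz_9.png

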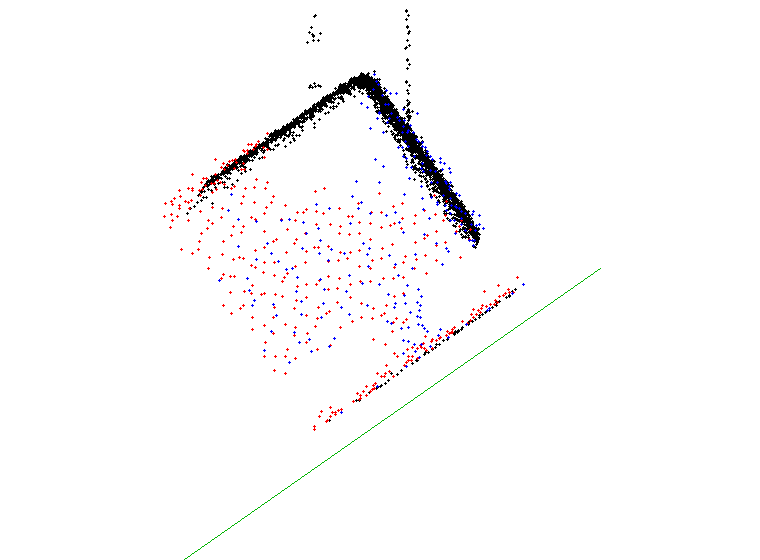

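Seated: grip centre is at (-22.8, +31.6) mm against the ideal (-21.8, +31.1), pressing with about 17 N. Now start turning clockwise while held.

```bash
python3 -m handwheel '[{"dp":[0.0006,0,0],"roll":3},{"dp":[0.0012,0.0001,0.0001],"roll":6},{"dp":[0.0018,0.0002,0.0002],"roll":9},{"dp":[0.0024,0.0003,0.0003],"roll":13},{"dp":[0.003,0.0005,0.0004],"roll":17},{"dp":[0.0038,0.0007,0.0005],"roll":21},{"dp":[0.0047,0.001,0.0007],"roll":25},{"dp":[0.0047,0.001,0.0007],"roll":25}]' 1 15; python3 go.py; python3 -c "
from rig import env; print(env.observe()['wrist_torque'].round(3))"; python3 lockview.py t1
python3 - <<'E'
import cv2
c=cv2.imread('pics/Lside_t1.png');cv2.imwrite('pics/t1.png',cv2.resize(c[160:300,240:400],None,fx=4,fy=4,interpolation=2))
E
```

```text
time: 37.2
eef_pos: [0.5294, 0.0043, 0.0928]
orientation: [0.0, -0.626, 0.78, -0.0]
contact_force: [-3.4, 0.2, 7.9]
finger_gap: 0.0152
t 37.2 pos [0.5294 0.0043 0.0928] th -102.44 j6 90.2 F [-3.4  0.2  7.9] gap 0.0152 toolz [ 0. -0. -1.]
[0.114 0.712 0.244]
side 315
 grip n 175 lo [-0.0285 -0.0106  0.0166] hi [0.0119 0.0036 0.0588]
 dir deg 162.2 [0.0013 0.012 ]
 topc 12 [-0.0236  0.0018  0.0581] dir 153.4 [0.0012 0.004 ]
 disc plane 123 [-0.0004 -0.0043  0.0075]
scene 461
 grip n 424 lo [-0.0233 -0.0221  0.0178] hi [0.0427 0.0194 0.0774]
 dir deg 165.5 [0.0099 0.019 ]
 topc 21 [ 0.0349 -0.0059  0.0772] dir 81.9 [0.0051 0.0183]
 disc plane 30 [-0.0499 -0.008   0.0078]
wrist 7127
 grip n 6418 lo [-0.0079 -0.0278  0.0223] hi [0.0436 0.0095 0.0782]
 dir deg 171.2 [0.0104 0.0117]
 topc 344 [ 0.035  -0.0218  0.0775] dir 69.2 [0.0022 0.0052]
 disc plane 668 [-0.0081 -0.0064  0.0062]
```

View pics/t1.png

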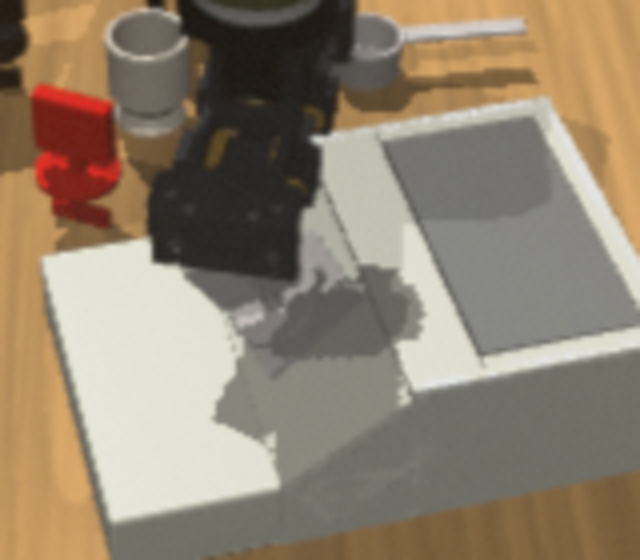

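View pics/Lwrist_t1.png

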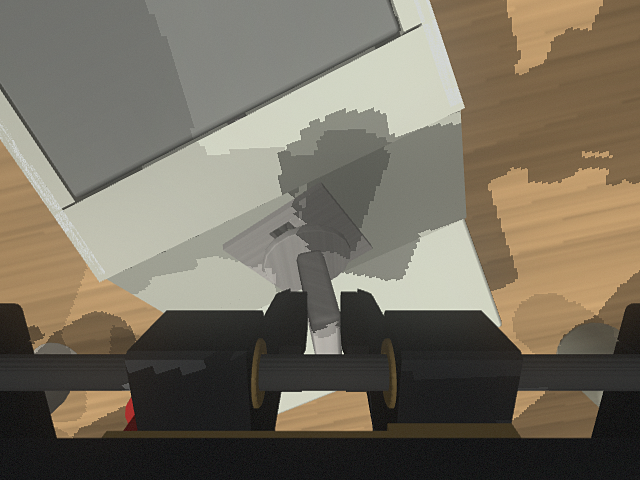

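The disc is flat on the plate and the key has turned about 18–20° clockwise. Continuing.

```bash
python3 -m handwheel '[{"dp":[0.0006,0.0001,0.0006],"roll":4},{"dp":[0.0012,0.0003,0.001],"roll":8},{"dp":[0.0018,0.0004,0.0013],"roll":12},{"dp":[0.0024,0.0006,0.0017],"roll":16},{"dp":[0.003,0.0007,0.002],"roll":20},{"dp":[0.0036,0.0009,0.0024],"roll":24},{"dp":[0.0042,0.001,0.0027],"roll":28},{"dp":[0.0042,0.001,0.0027],"roll":28}]' 1 20; python3 go.py; python3 -c "
from rig import env; print(env.observe()['wrist_torque'].round(3))"; python3 lockview.py t2
```

```text
time: 38.35
eef_pos: [0.5293, -0.0005, 0.0911]
orientation: [0.002, -0.419, 0.908, -0.002]
contact_force: [1.0, -3.4, 8.6]
finger_gap: 0.018
t 38.35 pos [ 5.293e-01 -5.000e-04  9.110e-02] th -130.41 j6 117.7 F [ 1.  -3.4  8.6] gap 0.018 toolz [ 0.005 -0.002 -1.   ]
[-0.388 -0.301  0.466]
side 521
 grip n 397 lo [-0.0276 -0.0304  0.0195] hi [0.0413 0.0053 0.0787]
 dir deg 168.1 [0.0089 0.0184]
 topc 21 [ 0.01   -0.0241  0.0778] dir 148.9 [0.0033 0.008 ]
 disc plane 112 [ 0.0005 -0.0001  0.0074]
scene 419
 grip n 389 lo [-0.0232 -0.0122  0.0175] hi [0.042  0.0178 0.0597]
 dir deg 164.7 [0.0059 0.0195]
 topc 17 [0.0285 0.0062 0.0603] dir -179.9 [0.0083 0.0202]
 disc plane 24 [-0.042  -0.0043  0.008 ]
wrist 6173
 grip n 5593 lo [-0.0026 -0.0307  0.0227] hi [0.0438 0.003  0.0783]
 dir deg -165.2 [0.0086 0.0115]
 topc 332 [ 0.0216 -0.0256  0.0774] dir -138.3 [0.0034 0.0074]
 disc plane 566 [ 0.0023 -0.0042  0.0062]
```

View pics/Lwrist_t2.png

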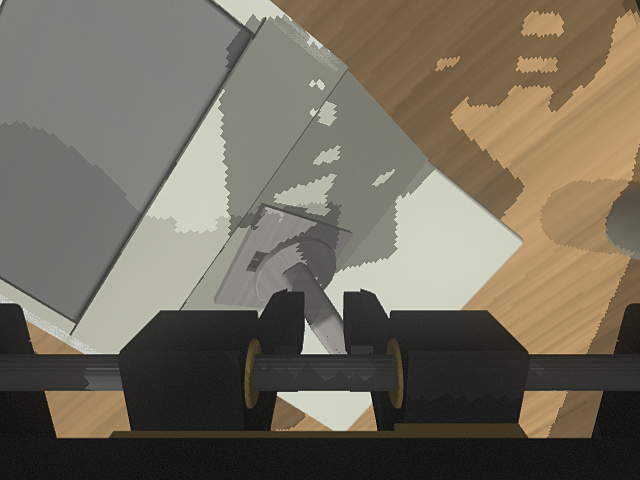

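View pics/Lscene_t2.png

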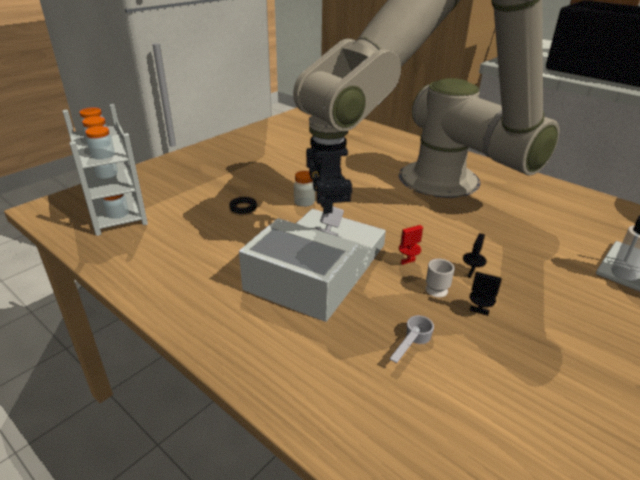

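```bash
cat > rho.py <<'E'
from lockview import *
for n in ('wrist','side'):
    c=cam(n);P=cloud(c);q=(P-o)@L;V=c['image'].max(-1)
    S=cv2.cvtColor(c['image'],cv2.COLOR_BGR2HSV)[...,1]
    m=(c['range_z']>0)&(np.hypot(q[...,0],q[...,1])<.030)&(q[...,2]>.017)&(q[...,2]<.058)&(V>70)&(S<60)
    g=q[m]
    if len(g)<15: print(n,len(g));continue
    w,v=np.linalg.eigh(np.cov(g[:,:2].T)); r=cv2.minAreaRect(g[:,:2].astype(np.float32)*1000)
    print(n,len(g),'pca deg (neg=cw)',(np.degrees(np.arctan2(v[1,1],v[0,1]))+90)%180-90,np.sqrt(w).round(4),'rect',r)
    im=np.full((400,400),255,np.uint8)
    for a in g: cv2.circle(im,(int(200-a[1]*5000),int(200-a[0]*5000)),1,0,-1)
    cv2.imwrite('pics/rho_%s.png'%n,im)
c=viewer.read_camera('scene');P=cloud(c)
b=(P-np.array([o[0],o[1],0]))@B
m=(c['range_z']>0)&(b[...,0]>.055)&(b[...,0]<.075)&(abs(b[...,1])<.07)&(b[...,2]>.08)&(b[...,2]<.15)
print('lid front z',np.median(b[m][:,2]).round(4),'t',env.observe()['time'])
E
python3 rho.py
```

```text
wrist 1706 pca deg (neg=cw) 70.1907368064906 [0.0025 0.0044] rect ((12.673792839050293, -6.625650405883789), (28.45487403869629, 40.49574661254883), 14.52489948272705)
side 195 pca deg (neg=cw) -18.77393563958401 [0.0031 0.0162] rect ((-1.360525131225586, -6.169499397277832), (15.519354820251465, 58.359535217285156), 79.77440643310547)
lid front z 0.1012 t 38.65
```

View pics/rho_wrist.png

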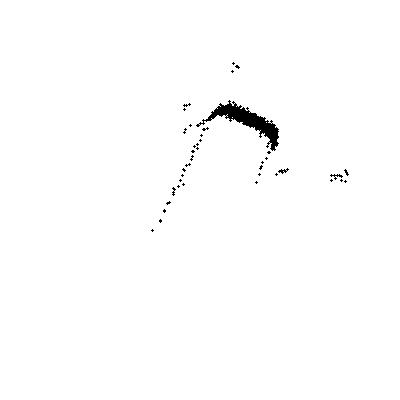

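Key is about 25° clockwise and just meeting the bolt. The pads lag, with the gap opened to 18 mm, so I'm squeezing harder in place with more press.

```bash
python3 -m handwheel '[{"dp":[0,0,0.0005],"roll":0},{"dp":[0,0,0.001],"roll":0},{"dp":[0,0,0.0015],"roll":1},{"dp":[0,0,0.0015],"roll":2},{"dp":[0,0,0.0015],"roll":3},{"dp":[0,0,0.0015],"roll":4},{"dp":[0,0,0.0015],"roll":5},{"dp":[0,0,0.0015],"roll":5}]' 1 50; python3 go.py; python3 rho.py; python3 lockview.py t3 | grep disc
```

```text
time: 39.65
eef_pos: [0.5294, -0.0014, 0.0908]
orientation: [0.002, -0.38, 0.925, -0.003]
contact_force: [-4.4, -8.7, 18.4]
finger_gap: 0.0159
t 39.65 pos [ 0.5294 -0.0014  0.0908] th -135.32 j6 122.7 F [-4.4 -8.7 18.4] gap 0.0159 toolz [ 0.006 -0.004 -1.   ]
wrist 1580 pca deg (neg=cw) 68.83415511823395 [0.0026 0.0044] rect ((5.579294204711914, -7.083982467651367), (32.369529724121094, 32.43655776977539), 39.47693634033203)
side 198 pca deg (neg=cw) -24.395355110303257 [0.0029 0.0166] rect ((-1.7277202606201172, -1.897735595703125), (17.128799438476562, 55.63685607910156), 56.51813507080078)
lid front z 0.1013 t 39.8
 disc plane 112 [-0.0109  0.009   0.0073]
 disc plane 29 [-0.0133  0.0052  0.0077]
 disc plane 665 [-0.0022 -0.0112  0.0062]
```

View pics/rho_wrist.png

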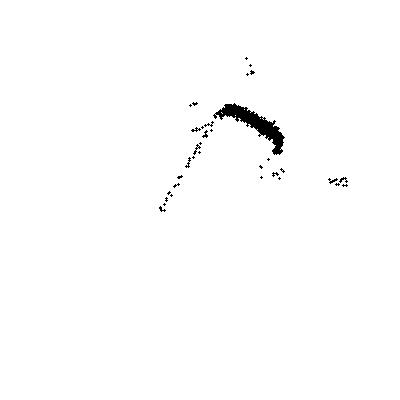

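View pics/Lwrist_t3.png

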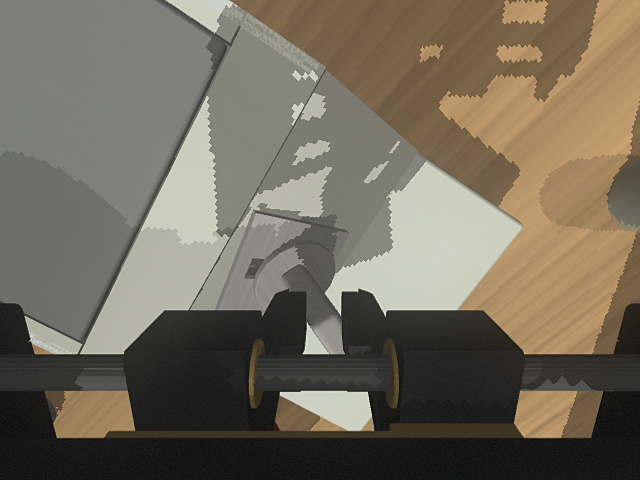

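```bash
python3 -m handwheel '[{"dp":[0.001,-0.0008,0.0003],"roll":1},{"dp":[0.002,-0.0016,0.0006],"roll":2},{"dp":[0.003,-0.0023,0.0009],"roll":3},{"dp":[0.004,-0.003,0.0012],"roll":4},{"dp":[0.005,-0.0038,0.0015],"roll":5},{"dp":[0.006,-0.0046,0.0018],"roll":6},{"dp":[0.0068,-0.0052,0.002],"roll":7},{"dp":[0.0068,-0.0052,0.002],"roll":8}]' 1 40; python3 go.py; python3 rho.py; python3 lockview.py t4 | grep disc
```

```text
time: 40.95
eef_pos: [0.5279, -0.0086, 0.0886]
orientation: [0.002, -0.314, 0.949, -0.002]
contact_force: [-5.0, -2.2, 20.0]
finger_gap: 0.0167
t 40.95 pos [ 0.5279 -0.0086  0.0886] th -143.39 j6 129.8 F [-5.  -2.2 20. ] gap 0.0167 toolz [ 0.005 -0.002 -1.   ]
wrist 1771 pca deg (neg=cw) -60.456367862149705 [0.0035 0.0106] rect ((1.5413203239440918, 1.2397308349609375), (17.430843353271484, 49.580074310302734), 25.455888748168945)
side 131 pca deg (neg=cw) -37.74962040518804 [0.0037 0.017 ] rect ((-2.4764251708984375, -4.364223480224609), (15.310117721557617, 56.1326789855957), 44.908111572265625)
lid front z nan t 41.1
 disc plane 98 [-0.0002 -0.0004  0.0072]
 disc plane 25 [-0.0215 -0.0274  0.0079]
 disc plane 83 [-0.0005  0.0005  0.0062]
  return _methods._mean(a, axis=axis, dtype=dtype,
  ret = ret.dtype.type(ret / rcount)
```

View pics/rho_wrist.png

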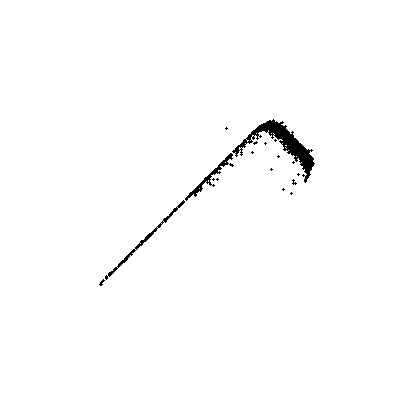

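View pics/Lwrist_t4.png

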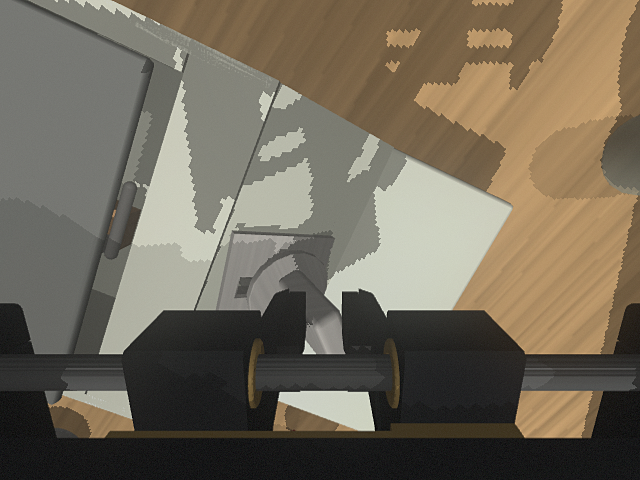

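The lid has popped: in the wrist view its spring is at (120,220). The key is about 45° clockwise with the disc flat. Confirming in scene.

Run:
```python
from h import *
c=cam('scene');cv2.imwrite('pics/l1.png',cv2.resize(c['image'][170:330,230:450],None,fx=3.4,fy=3.4,interpolation=2))
```

```text
(no output)
```

View pics/l1.png

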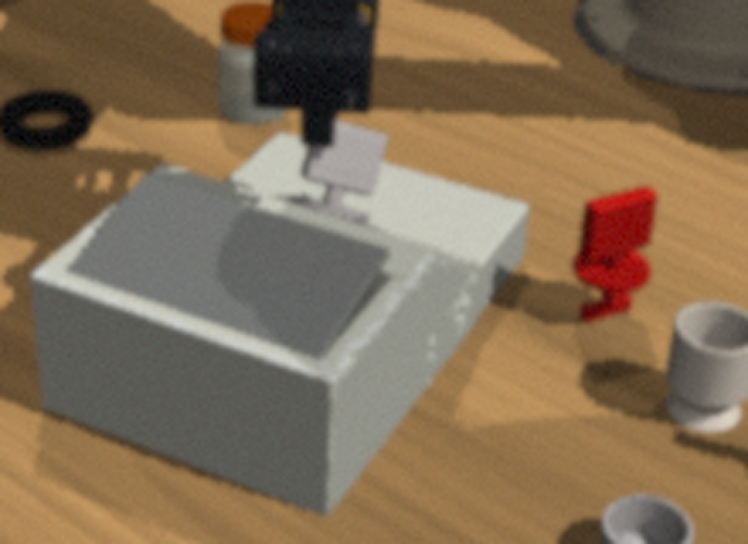

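The lid is up. Releasing: open a little, then lift straight up.

```bash
python3 -m handwheel '[{"dp":[0,0,-0.002],"roll":0},{"dp":[0,0,-0.003],"roll":0},{"dp":[0,0,-0.004],"roll":0},{"dp":[0,0,-0.006],"roll":0},{"dp":[0,0,-0.02],"roll":0},{"dp":[0,0,-0.05],"roll":0},{"dp":[0,0,-0.09],"roll":0},{"dp":[0,0,-0.12],"roll":0}]' 0.4 20; python3 go.py; python3 hz.py 10 12.6
python3 - <<'E'
from h import *
c=cam('side','s10');cv2.imwrite('pics/l2.png',cv2.resize(c['image'][160:300,240:400],None,fx=4,fy=4,interpolation=2))
E
```

```text
time: 42.3
eef_pos: [0.5265, -0.008, 0.2087]
orientation: [0.001, -0.314, 0.949, -0.001]
contact_force: [-0.8, -0.3, -0.3]
finger_gap: 0.0262
t 42.3 pos [ 0.5265 -0.008   0.2087] th -143.42 j6 129.8 F [-0.8 -0.3 -0.3] gap 0.0262 toolz [ 0.002 -0.001 -1.   ]
wrist 1932 y range [-0.0212 -0.0047  0.0188]
side 427 y range [-0.0221 -0.0086  0.0152]
scene 416 y range [-0.0163  0.0028  0.0199]
```

View pics/l2.png

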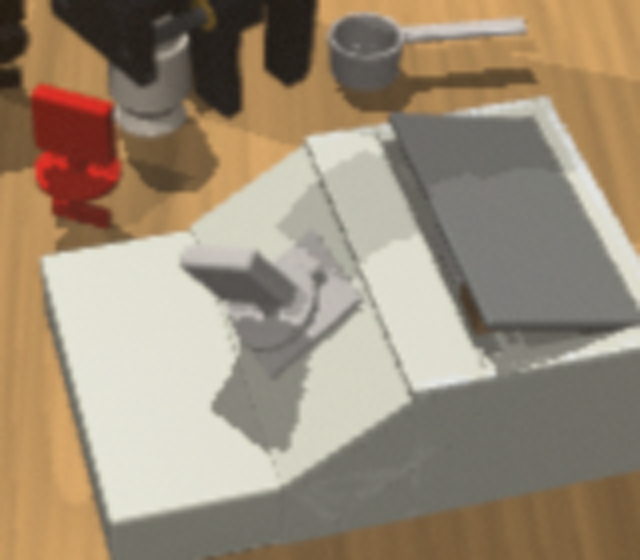

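View pics/hz_10.png

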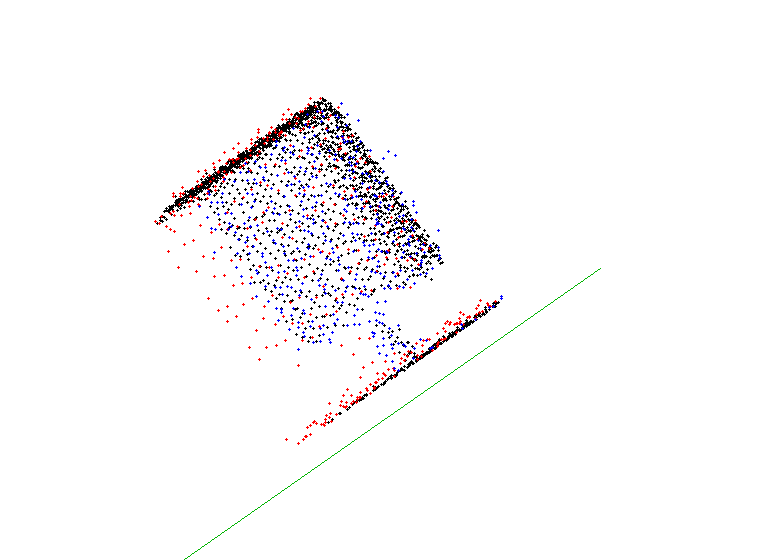

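The key stays seated flat and the lid is up. One idle second, then a final check.

```bash
python3 -m handwheel '[{"dp":[0,0,-0.01],"roll":0},{"dp":[0,0,-0.02],"roll":0},{"dp":[0,0,-0.02],"roll":0},{"dp":[0,0,-0.02],"roll":0},{"dp":[0,0,-0.02],"roll":0},{"dp":[0,0,-0.02],"roll":0},{"dp":[0,0,-0.02],"roll":0},{"dp":[0,0,-0.02],"roll":0}]'
python3 - <<'E'
from lockview import *
c=cam('side','fin');cam('scene','fin2')
P=cloud(c);q=(P-o)@L;S=cv2.cvtColor(c['image'],cv2.COLOR_BGR2HSV)[...,1]
m=(c['range_z']>0)&(np.hypot(q[...,0],q[...,1])<.032)&(q[...,2]>.04)&(q[...,2]<.075)&(S<60)
g=q[m];print('key top lock z',np.percentile(g[:,2],95).round(4),'expected .059; top xy',g[g[:,2]>.054].mean(0).round(4))
for n in('scene',):
    c=viewer.read_camera(n);P=cloud(c);b=(P-np.array([o[0],o[1],0]))@B
    m=(c['range_z']>0)&(b[...,0]>.07)&(b[...,0]<.165)&(abs(b[...,1])<.06)&(b[...,2]>.097)&(b[...,2]<.16)
    s=np.polyfit(b[m][:,0],b[m][:,2],1);print('lid angle',np.arctan(-s[0]).round(3))
E
```

```text
time: 43.5
eef_pos: [0.5263, -0.008, 0.226]
orientation: [-0.0, -0.314, 0.949, 0.0]
contact_force: [0.5, 0.0, 0.5]
finger_gap: 0.0266
key top lock z 0.0613 expected .059; top xy [-0.0066 -0.0034  0.059 ]
lid angle 0.251
```

View pics/fin.png

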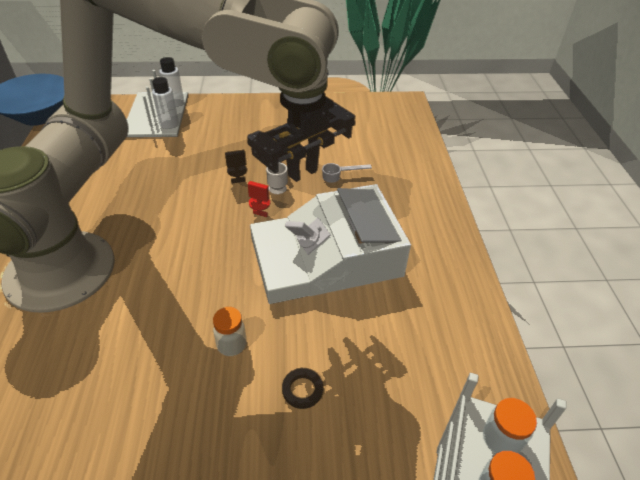

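The final side view shows the jar upright at (230,330), the key in the lock at (310,232), the lid up, the cup upright at (277,180), and the ring and scoop untouched. Handing in.

```bash
python3 -c "
from rig import sign_off
print(sign_off())"
```

```text
the job is handed in; nothing more can be done
None
```

The job is done and handed in after about 43.5 s of the 72 s. No verdict was reported.

**What I did:**
- **Jar:** I set it upright on the shelf at about (0.38, -0.20).
- **Tilting the key:** The tool cannot tilt, so I lifted the key out of the cup and pivoted it to about 36° in the grip against the box's top edge.
- **Inserting:** I put it into the slot, which is twisted about 9.6°, and pressed it until the disc lay flat on the plate.
- **Turning:** I turned it clockwise until the bolt let go, then released it.

**Last checks:**
- **Lid:** it stands at 0.25 rad.
- **Key:** it is seated, with the top of the grip 59–61 mm above the plate against 59 mm expected. It sits a few millimetres down-slope and held still for a second after release.
- **Other things:** the jar and the egg cup are upright, the teething ring and scoop look untouched, and the arm is clear.

**What went wrong or disagreed:**
- **Key tipping:** Twice, before it was turned, the key slid down the slope and tipped forward when I let go. I re-gripped it and seated it again, then kept hold of it through the turn.
- **Turn angle:** I measured only about 45° (0.79 rad) when the lid popped, against the stated 0.9 rad.

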